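# Screw the door-chime battery hatch shut until the clutch slips

### The job

Close up the door chime's battery hatch: take the bladed key from its wooden cup, set its blade in the slot of the captive screw and turn it clockwise until the screw is tight and its clutch plainly slips, then stop: an eighth of a turn of slipping at most. Stand the key back in its cup and let go, leaving the bowl, keys, lip balm and paperweight where they are.

Things in the scene. Friction and masses are not known exactly. Their poses are not given: they have to be found in the camera images.
- unit: door-chime base, a white plastic box 170 (x) x 120 (y) x 40 mm high, fixed to the cabinet top; origin at the centre of its underside, z up. A grey battery hatch, 92 x 104 mm, lies on its half towards -x, top 44 mm up, and carries the one screw; dark grille bars on the other half.
- screw_axis (a point): point on the screw's upright axis, level with the top of the head, 60 mm above the cabinet top, 45 mm from the unit's origin towards the unit's -x; its axes are the unit's and do not turn with the screw. The steel head is 44 mm across.
- slot (a point): centre of the floor of the one straight slot across the screw's head, 53 mm above the cabinet top, on the screw's axis; it turns with the head: its x axis runs along the slot. The slot is 5.6 mm wide, 7 mm deep, 34 mm long, closed at both ends by the rim; it works the same either way round.
- screw (a joint): how far the screw has been run down clockwise (seen from above), rad: starts between 0 and 0.6 and stops at 0.8, friction about 0.06 N m. The head then goes on squeezing a rubber seal, at about 0.14 N m, over a further 0 to 1.4 rad that differs each time and cannot be seen beforehand; this joint reads 0.8 meanwhile. Turned counter-clockwise, it comes loose again.
- clutch (a joint): how far the slotted head has slipped clockwise past the collar, rad, 0 at the start. Only when the seal is fully squeezed does the head slip, at a steady 0.42 N m, staying where it is left; the steel collar under the head (48 mm across, a small lug reaching 35 mm from the axis) then stands still. Good: 0.1 to 0.8 rad; more wears the clutch out.
- key_grip (a point): centre of the grip of the loose 100 g (+-30 g) key standing in the cup, z up. The grip is a black block 40 (key x) x 18 (key y) x 49 mm high; pinch it across its 18 mm. Under it a flange 48 mm across, 5 mm thick, its underside 30 mm below this point; a shank 14 mm across; then the steel blade, 28 mm wide along key x, 4 mm thick, 13 mm long.
- key_tip (a point): middle of the blade's lower edge, 62 mm below the centre of the grip; same axes as the key.
- cup: short wooden cup without a floor, fixed to the cabinet top, origin at the centre of its underside: 56 mm outside, 36 mm inside, 42 mm high. The key's flange rests on its rim, the blade's tip then 10 mm above the cabinet top, at any yaw.
- bowl: loose terracotta key bowl, 130 mm across, 50 mm high, origin at the centre of its underside; a bystander
- balm: loose white lip balm tube standing on end, 18 mm across, 66 mm high, origin at the centre of its underside; a bystander
- weight: loose glass paperweight, 70 mm across, 41 mm high, origin at the centre of its underside; a bystander
- keys: loose bunch of three flat keys on a ring, some 70 mm long, 4 mm thick, origin at the ring's centre; a bystander
Mind the look-alikes: they are no part of the job. What is meant by the part that bears key_grip is not purple or turquoise, and is the smaller of those in its own colour.

How it is judged:
By the outcome, as a careful person would: the job done as asked, in the order asked, and still so for the second after the job is handed in, with the robot touching nothing.
It also fails if it takes over 54 s, if anything falls off the work surface, if the arm or the gripper's body presses on something with over 40 N, if the wrist force passes 120 N, or if a joint passes its speed limit or range.

### The arm

A 7-joint arm with a two-finger parallel gripper is mounted at the origin on the work surface. World frame = base frame: x ahead of the robot, y to its left, z up, the work surface at z = 0. Lengths are in m, angles in rad, forces in N, time in s.
With the tool pointing down it reaches from about 0.425 to 0.925 m from the base axis. Payload 6.8 kg.
Tool frame: the origin (TCP) lies at the very end of the fingers, on their centre line; the grasp point (between the pads) lies 19 mm behind it (r.grip_depth is the distance from the TCP to the grasp point, in m); z points along the fingers, y is the direction in which the jaws open and shut (so a half turn about z gives the same grasp; the last joint's range is limited). The gripper opens to 85 mm and grips with 20 to 120 N. Pads are 22 mm wide; open, the fingers measure 114 mm over their backs; the gripper's body (76 mm by 85 mm) begins 54 mm behind the grasp point. The pads swing forward as they close: fully open they stand 13 mm farther back than shut.
Start: joints at [1.024, 0.477, 0.022, 1.555, -0.011, 1.109, -0.083], TCP at [0.287, -0.611, 0.231] pointing down, gripper open.
Joint ranges: [-2.96, 2.96], [-0.34, 2.1], [-1.41, 1.46], [0.24, 2.44], [-1.37, 4.51], [0.17, 1.92], [-2.96, 2.96]. Speed limits (rad/s): [2.39, 2.39, 3.14, 3.14, 3.14, 3.14, 3.14].

### API

Orientations are given as a rotation vector (axis times angle).
In Python, from bench import r, grab_frame gives the robot as it stands. The module is installed in compiled form; this text tells all that it offers.
- The arm moves only by the tool play_rows, never from a script. Its argument "increments" is a list of rows, each a list of 7 numbers: the shift along the tool's x, y, z in mm, then the turn, a rotation vector about the tool's x, y, z in rad, then the closure in counts, from 0 (fully open) to 255 (shut). In form: [[tx, ty, tz, rx, ry, rz, claw], ...]. A call has 1 to 5 rows; each row shifts and turns the pose as measured when the row begins, along the tool's axes as they then stand; what a row does not reach is not made up. A row lasts 1/10 s, in which the tool goes at most 50 mm and 8.59 degrees, less where a joint would pass 70% of its speed; a pose out of reach is approached as far as the arm can. A call is refused whole if a number of a shift passes 50 or a number of a turn 0.15, either way. A call with a gripper value outside its range is refused whole. The fingers move at their own pace and stop on an object; "force" is the grip in N (left out, the last holds). Time passes only in rows, so rows that do not move let the fingers close. It gives the time, the measured TCP pose, the force and the opening at its end, in the units of the state.
- r.get_obs(): the state, without advancing time (a new reading comes with each control period).
- grab_frame(name): name is "scene" or "side" or "wrist"; returns a dict with "color" (420x560x3 uint8, blue, green, red), "depth" (420x560 float32, m along the optical axis (not along the pixel's ray), 0 where there is no reading), "K" (3x3 intrinsics, pixels), "T" (4x4, takes a point from camera to world coordinates). Camera axes: x right, y up, looking along -z (the intrinsics and any distortion apply to the point x, -y, -z); pixel columns grow to the right and rows downward; lengths in m; the calibration is good to about 2 mm. The wrist camera is an equidistant fisheye: a pixel r from the principal point sees the ray r / f radians off the axis. A picture is of the moment at which its call begins.
- r.hand_in(): hands the job in, once; it reports no verdict.
The state is a dict: "clock": time; "joints": joint angles; "qvel": joint speeds; "tau": joint torques, N m; "tcp_pos": TCP position; "orientation": TCP orientation; "contact_force": force on the tool from outside, world axes, zero at the start; "moment": the same for the moment, N m; "grip_width": finger opening in m.
Only numpy, scipy, OpenCV 4.12 (cv2) and the standard library are available. Lean on these libraries where they do the work, as an engineer would, in place of code of your own. Each camera call takes 0.05 s, during which the arm holds its last target.

## Working session

There is one attempt and no reset: what is moved stays moved. The work goes in short steps, Python scripts to look and compute and a tool call to move; the robot and the scene stay as the last step left them, time stands still between calls to the robot, and variables do not carry over. Pictures are saved under pics/ and viewed, and the job is handed in when it is done.

Besides the shell and the picture viewer there is one more tool, called after "Call:" by a JSON object that holds its "fn" and its "kwargs", one argument or row to a line. play_rows: Moves the arm, as the interface text tells. Its arguments: {"type":"object","properties":{"increments":{"type":"array","items":{"type":"array","items":{"type":"number"}}},"force":{"type":"number"}},"required":["increments"]}

```bash
mkdir -p pics; cat > h.py <<'E'
import numpy as np, cv2
from bench import r, grab_frame
from scipy.spatial.transform import Rotation as R
def pt(f,u,v,d=None,z=None):
    K,T=f["K"],f["T"]
    ray=np.array([(u-K[0,2])/K[0,0],-(v-K[1,2])/K[1,1],-1.])
    if z is None:
        if d is None:
            p=f["depth"][int(v)-1:int(v)+2,int(u)-1:int(u)+2]; d=np.median(p[p>0])
        return (T@np.r_[ray*d,1])[:3]
    w=T[:3,:3]@ray; o=T[:3,3]; return o+w*(z-o[2])/w[2]
def cloud(f):
    K,T=f["K"],f["T"]; d=f["depth"]; v,u=np.mgrid[:420,:560]
    P=np.stack([(u-K[0,2])/K[0,0]*d,-(v-K[1,2])/K[1,1]*d,-d],-1)
    return P@T[:3,:3].T+T[:3,3]
E
python3 - <<'E'
from h import *
import pickle
for n in ["scene","side","wrist"]:
    f=grab_frame(n); cv2.imwrite(f"pics/{n}0.png",f["color"]); pickle.dump(f,open(f"{n}0.pkl","wb")); print(n,f["K"].round(1).tolist(),f["T"].round(3).tolist())
o=r.get_obs(); print(o)
E
```

```text
scene [[388.4, 0.0, 279.9], [0.0, 388.4, 211.3], [0.0, 0.0, 1.0]] [[-0.151, -0.708, 0.69, 1.203], [0.988, -0.119, 0.093, 0.034], [0.016, 0.696, 0.718, 0.748], [0.0, 0.0, 0.0, 1.0]]
side [[390.8, 0.0, 286.0], [0.0, 390.8, 206.8], [0.0, 0.0, 1.0]] [[-0.838, 0.249, -0.485, 0.098], [-0.545, -0.414, 0.729, 0.634], [-0.019, 0.875, 0.483, 0.521], [0.0, 0.0, 0.0, 1.0]]
wrist [[325.2, 0.0, 282.3], [0.0, 325.2, 204.8], [0.0, 0.0, 1.0]] [[0.425, 0.872, 0.241, 0.347], [-0.905, 0.41, 0.112, -0.581], [-0.001, -0.266, 0.964, 0.373], [0.0, 0.0, 0.0, 1.0]]
{'clock': 0.15, 'joints': array([ 1.02387269,  0.47762224,  0.02238015,  1.55618688, -0.01151126,
        1.10929002, -0.08311032]), 'qvel': array([ 0.00020841, -0.00392181,  0.00113359, -0.0015734 , -0.00229093,
        0.00067026, -0.00128662]), 'tau': array([ 3.81264093e-03, -5.96921396e+01,  1.61018707e+00, -2.81490755e+01,
        1.26028594e-02,  6.52761708e-03,  7.77387754e-06]), 'tcp_pos': array([ 0.28658508, -0.61065881,  0.23055747]), 'orientation': array([-3.06499657e+00, -6.83456772e-01,  6.24897251e-04]), 'contact_force': array([ 0.28109687, -1.15192312,  0.67666962]), 'moment': array([ 0.02068284,  0.01247701, -0.00781715]), 'grip_width': 0.08560621044436208}
```

View pics/scene0.png

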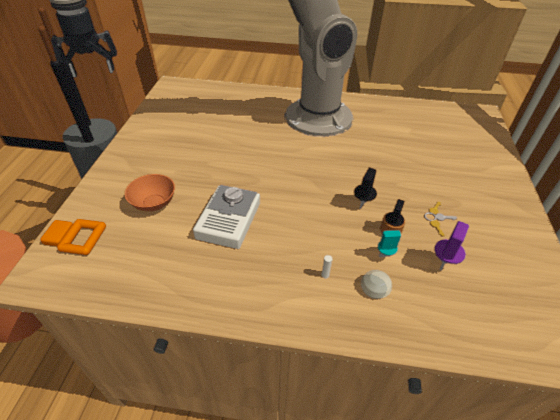

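View pics/side0.png

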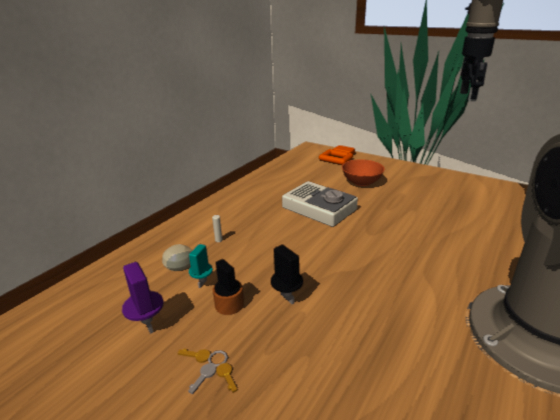

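View pics/wrist0.png

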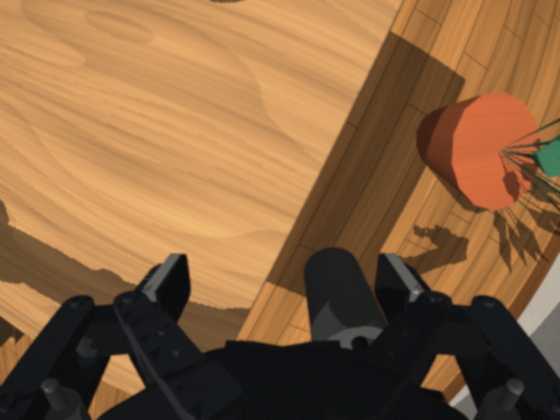

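The scene view shows four key-like objects: black in the cup at (396,215), a larger black one at (367,187), turquoise at (389,243) and purple at (453,243). The description fits the smaller black one, which stands in the wooden cup. Next I'll check it in a close crop.

```bash
python3 - <<'E'
from h import *
import pickle
s=pickle.load(open("scene0.pkl","rb")); d=pickle.load(open("side0.pkl","rb"))
def crop(f,x,y,w,h,k): return cv2.resize(f["color"][y:y+h,x:x+w],None,fx=k,fy=k,interpolation=cv2.INTER_CUBIC)
a=crop(s,340,160,140,105,5.7);cv2.imwrite("pics/c_key_scene.png",a)
cv2.imwrite("pics/c_key_side.png",crop(d,180,230,140,105,5.7))
cv2.imwrite("pics/c_unit_scene.png",crop(s,180,170,100,80,7.5))
cv2.imwrite("pics/c_unit_side.png",crop(d,270,170,100,70,8))
for n,f in(("scene",s),("side",d)):
    P=cloud(f)
    m=(f["depth"]>0)&(P[...,2]>0.012)&(P[...,2]<0.2)&(P[...,0]>.35)&(P[...,0]<1.1)&(abs(P[...,1])<.75)
    nl,lab,st,_=cv2.connectedComponentsWithStats(m.astype(np.uint8))
    for i in range(1,nl):
        if st[i,4]<30: continue
        Q=P[lab==i]; print(n,st[i,:5].tolist(),Q.min(0).round(3),Q.max(0).round(3))
E
```

```text
scene [353, 168, 24, 38, 528] [0.399 0.123 0.014] [0.453 0.184 0.115]
scene [124, 174, 51, 38, 1136] [ 0.446 -0.472  0.012] [ 0.575 -0.345  0.052]
scene [193, 185, 67, 62, 2708] [ 0.454 -0.259  0.012] [ 0.634 -0.123  0.063]
scene [377, 199, 28, 57, 969] [0.484 0.184 0.012] [0.618 0.253 0.098]
scene [40, 219, 66, 35, 1332] [ 0.613 -0.62   0.012] [ 0.713 -0.488  0.028]
scene [434, 221, 35, 47, 897] [0.559 0.31  0.013] [0.63  0.379 0.126]
scene [322, 255, 10, 21, 149] [0.663 0.06  0.013] [0.682 0.078 0.068]
scene [360, 270, 32, 28, 682] [0.659 0.149 0.012] [0.721 0.217 0.044]
side [318, 145, 66, 40, 1228] [ 0.446 -0.617  0.012] [ 0.707 -0.339  0.053]
side [282, 181, 75, 43, 1959] [ 0.449 -0.255  0.012] [ 0.628 -0.119  0.062]
side [212, 215, 10, 23, 172] [0.661 0.062 0.012] [0.68  0.08  0.067]
side [162, 244, 50, 40, 1198] [0.568 0.157 0.012] [0.713 0.233 0.088]
side [270, 244, 33, 56, 1221] [0.389 0.127 0.012] [0.451 0.187 0.114]
side [212, 259, 31, 52, 1134] [0.476 0.199 0.012] [0.532 0.256 0.098]
side [121, 262, 42, 67, 1607] [0.558 0.312 0.013] [0.628 0.381 0.126]
```

View pics/c_key_scene.png

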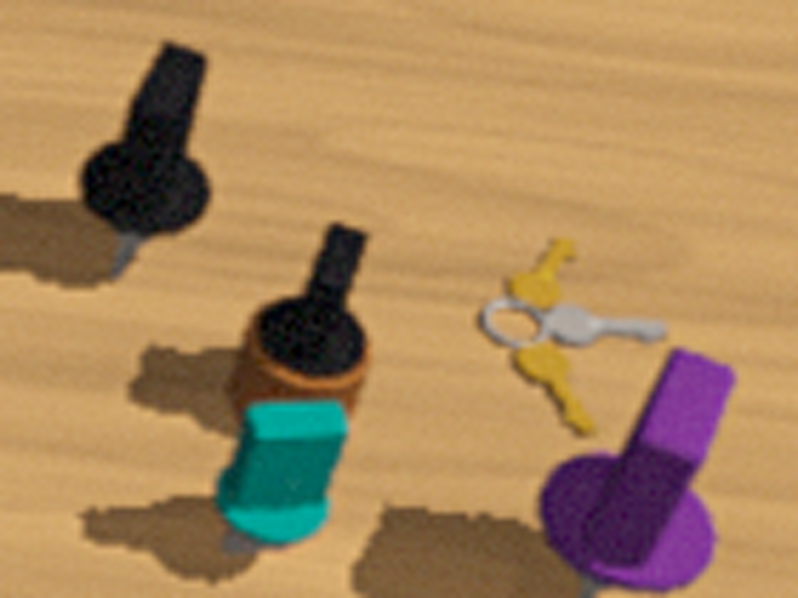

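View pics/c_key_side.png

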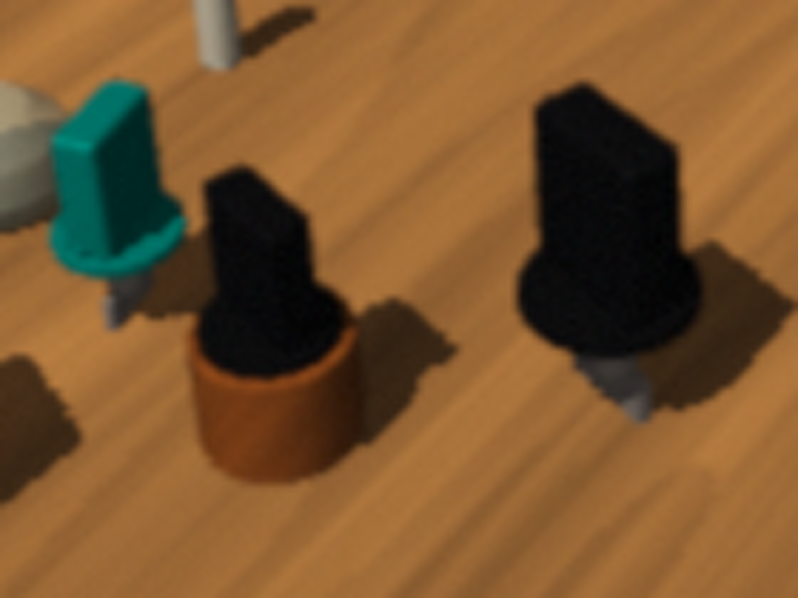

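View pics/c_unit_scene.png

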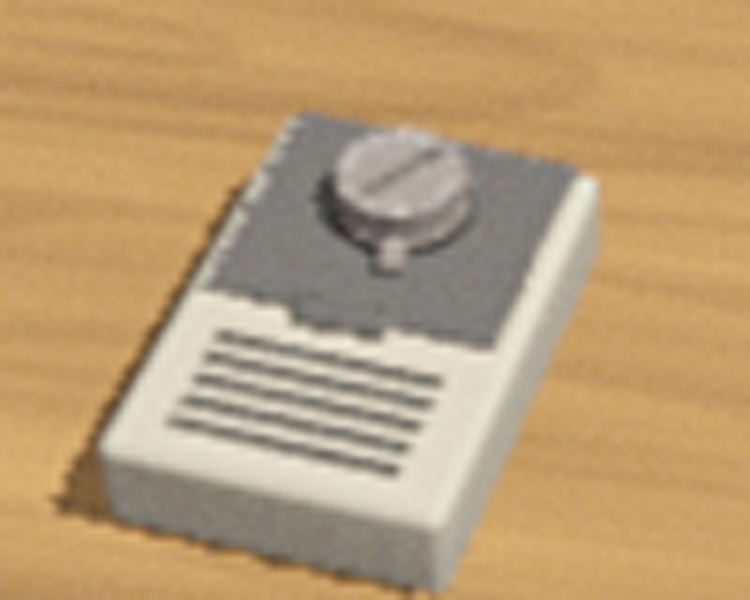

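View pics/c_unit_side.png

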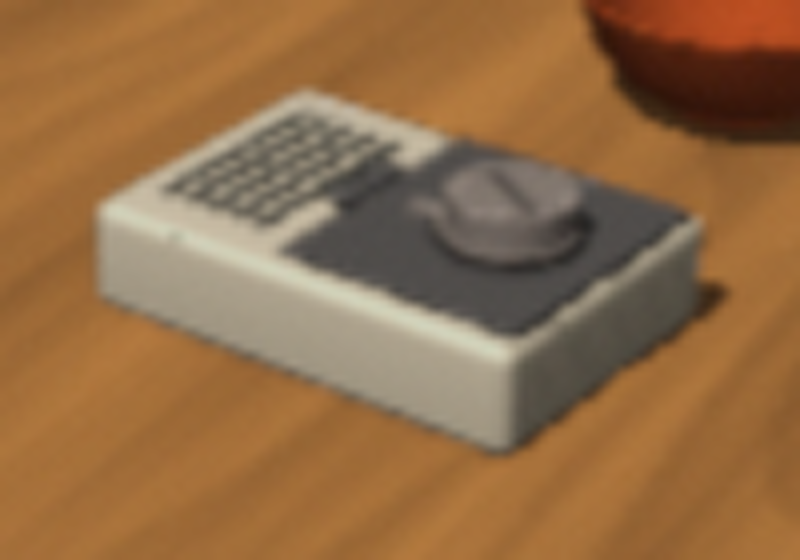

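The crops confirm the smaller black key stands in the wooden cup. The larger black one floats on its own stand. The screw head's slot is visible. Now I'll fit the poses.

```bash
python3 - <<'E'
from h import *
import pickle
for n in("scene","side"):
    f=pickle.load(open(n+"0.pkl","rb")); P=cloud(f).reshape(-1,3)
    P=P[(f["depth"]>0).ravel()]
    box=lambda x0,x1,y0,y1,z0,z1:P[(P[:,0]>x0)&(P[:,0]<x1)&(P[:,1]>y0)&(P[:,1]<y1)&(P[:,2]>z0)&(P[:,2]<z1)]
    def rect(Q): 
        (c,s,a)=cv2.minAreaRect(Q[:,:2].astype(np.float32)); return len(Q),np.round(c,4),np.round(s,4),round(a,1)
    print(n,"griptop",rect(box(.47,.535,.195,.26,.091,.105)), "grip", rect(box(.47,.535,.195,.26,.056,.105)))
    G=box(.47,.535,.195,.26,.05,.105); print(np.median(G[G[:,2]>.09],0))
    C=box(.47,.54,.19,.262,.038,.05); print(" flange",rect(C))
    H=box(.46,.56,-.26,-.12,.056,.066); print(" head",rect(H),np.median(H[:,2]))
    U=box(.44,.65,-.27,-.1,.034,.048); print(" unit",rect(U))
    W=box(.44,.65,-.27,-.1,.012,.048); print(" unitall",rect(W))
# slot pts
s=pickle.load(open("scene0.pkl","rb"));d=pickle.load(open("side0.pkl","rb"))
q=[pt(s,180+u/7.5,170+v/7.5,z=.06) for u,v in((436,150),(368,193))]
q2=[pt(d,270+u/8,170+v/8,z=.06) for u,v in((492,173),(530,210))]
for a,b in(q,q2): print("slot",a.round(4),b.round(4),np.degrees(np.arctan2(*(b-a)[1::-1])))
for f,pts in((s,((303,113),(582,172),(440,530),(100,455))),(d,())):
    pass
U=[pt(s,180+u/7.5,170+v/7.5,z=.04) for u,v in((298,112),(597,180),(440,528),(102,455))]
for a in U: print(a.round(4))
U=np.array(U); print("c",U.mean(0), np.degrees(np.arctan2(*((U[2]+U[3]-U[0]-U[1])[1::-1]))))
U=[pt(d,270+u/8,170+v/8,z=.04) for u,v in((310,90),(100,208),(512,350),(703,215))]
for a in U: print(a.round(4))
U=np.array(U); print("c",U.mean(0))
E
```

```text
scene griptop (92, array([0.5079, 0.2257]), array([0.0178, 0.0383]), 73.0) grip (174, array([0.5085, 0.2254]), array([0.0179, 0.0397]), 72.3)
[0.50863863 0.22502346 0.09504296]
 flange (222, array([0.5093, 0.2246]), array([0.0546, 0.0483]), 83.5)
 head (161, array([ 0.4963, -0.186 ]), array([0.0422, 0.0436]), 82.1) 0.05911262663248995
 unit (2076, array([ 0.5424, -0.1916]), array([0.1192, 0.1712]), 83.4)
 unitall (2482, array([ 0.5428, -0.1914]), array([0.1198, 0.1717]), 83.3)
side griptop (161, array([0.5036, 0.2285]), array([0.018 , 0.0381]), 71.3) grip (431, array([0.5028, 0.2291]), array([0.0187, 0.0399]), 71.0)
[0.5015558  0.23072305 0.09562746]
 flange (336, array([0.5008, 0.2314]), array([0.0544, 0.0457]), 48.4)
 head (127, array([ 0.4948, -0.1835]), array([0.042 , 0.0459]), 22.7) 0.060095566123308686
 unit (1205, array([ 0.5387, -0.1891]), array([0.1228, 0.1707]), 82.7)
 unitall (1755, array([ 0.5388, -0.1888]), array([0.1239, 0.1703]), 83.2)
slot [ 0.4844 -0.1746  0.06  ] [ 0.5094 -0.1925  0.06  ] -35.77983330346659
slot [ 0.5037 -0.1925  0.06  ] [ 0.4813 -0.1753  0.06  ] 142.44299310321756
[ 0.4522 -0.2341  0.04  ]
[ 0.4692 -0.1212  0.04  ]
[ 0.6342 -0.1401  0.04  ]
[ 0.6222 -0.2539  0.04  ]
c [ 0.54442537 -0.18733001  0.04      ] -6.583161125910413
[ 0.6079 -0.2542  0.04  ]
[ 0.6218 -0.1379  0.04  ]
[ 0.4606 -0.1236  0.04  ]
[ 0.4473 -0.2365  0.04  ]
c [ 0.53441535 -0.18805816  0.04      ]
```

```bash
cat >> h.py <<'E'
def pose():
    o=r.get_obs(); return o["tcp_pos"],R.from_rotvec(o["orientation"]),o
def down(yaw_y):  # tool y axis yaw deg, z down
    a=np.radians(yaw_y); y=np.array([np.cos(a),np.sin(a),0]); z=np.array([0,0,-1.]); return R.from_matrix(np.c_[np.cross(y,z),y,z])
def plan(pos,yaw_y,mm=40,rad=.13,maxrows=5,far=False,show=True):
    p,q,o=pose(); t=np.array(pos); g=down(yaw_y); rows=[]
    e0=(q.inv()*g).as_rotvec()
    print("t",round(o["clock"],2),"p",p.round(4),"err mm(tool)",(q.inv().apply(t-p)*1e3).round(1),"rot",e0.round(3),"yaw_y",round(np.degrees(np.arctan2(*q.as_matrix()[1::-1,1])),1),"F",o["contact_force"].round(1),"M",o["moment"].round(2),"w",round(o["grip_width"],4),"q",o["joints"].round(2))
    while len(rows)<maxrows:
        e=q.inv().apply(t-p)*1e3; w=(q.inv()*g).as_rotvec()
        n=max(np.linalg.norm(e)/mm,np.linalg.norm(w)/rad,1e-9)
        if np.linalg.norm(e)<.3 and np.linalg.norm(w)<.004: break
        k=1/max(1,np.ceil(n)); e,w=(e*k).round(1),(w*k).round(3)
        rows.append(e.tolist()+w.tolist()); p=p+q.apply(e/1e3); q=q*R.from_rotvec(w)
    for x in rows: print(x)
E
python3 -c "
from h import *
plan((.54,-.19,.23),0)"
```

```text
t 0.15 p [ 0.2866 -0.6107  0.2306] err mm(tool) [ 408.1 -273.1    0.9] rot [-1.000e-03 -1.000e-03 -1.132e+00] yaw_y -64.9 F [ 0.3 -1.2  0.7] M [ 0.02  0.01 -0.01] w 0.0856 q [ 1.02  0.48  0.02  1.56 -0.01  1.11 -0.08]
[31.4, -21.0, 0.1, -0.0, -0.0, -0.087]
[33.1, -18.2, 0.1, -0.0, -0.0, -0.087]
[34.6, -15.3, 0.1, -0.0, -0.0, -0.087]
[35.7, -12.2, 0.1, -0.0, -0.0, -0.087]
[36.7, -9.0, 0.1, -0.0, -0.0, -0.087]
```

Call:
{"fn": "play_rows", "kwargs": {
  "increments": [
    [31,-21,0,0,0,-0.09,0],
    [33,-18,0,0,0,-0.09,0],
    [35,-15,0,0,0,-0.09,0],
    [36,-12,0,0,0,-0.09,0],
    [37,-9,0,0,0,-0.09,0]
  ],
  "force": 40
}}

```text
clock: 0.65
tcp_pos: [0.38, -0.4482, 0.2279]
orientation: [-2.831, -1.355, 0.008]
contact_force: [0.7, -0.1, 0.4]
grip_width: 0.0853
```

```bash
python3 -c "
from h import *
plan((.54,-.19,.23),0)"
```

```text
t 0.65 p [ 0.38   -0.4482  0.2279] err mm(tool) [301.5 -37.4  -3.1] rot [-0.006  0.002 -0.678] yaw_y -38.9 F [ 0.7 -0.1  0.4] M [ 0.06 -0.02  0.  ] w 0.0853 q [ 0.86  0.34 -0.13  1.76  0.06  1.04  0.03]
[37.7, -4.7, -0.4, -0.001, 0.0, -0.085]
[37.9, -1.5, -0.4, -0.001, 0.0, -0.085]
[37.9, 1.8, -0.4, -0.001, 0.0, -0.085]
[37.7, 5.0, -0.4, -0.001, 0.0, -0.085]
[37.1, 8.2, -0.4, -0.001, 0.001, -0.085]
```

Call:
{"fn": "play_rows", "kwargs": {
  "increments": [
    [38,-5,0,0,0,-0.09,0],
    [38,-2,0,0,0,-0.09,0],
    [38,2,0,0,0,-0.09,0],
    [38,5,0,0,0,-0.09,0],
    [37,8,0,0,0,-0.09,0]
  ]
}}

```text
clock: 1.15
tcp_pos: [0.4789, -0.2766, 0.2266]
orientation: [-2.438, -1.974, 0.008]
contact_force: [1.4, -0.5, -0.2]
grip_width: 0.0854
```

```bash
python3 -c "
from h import *
plan((.54,-.19,.23),0)"
```

```text
t 1.15 p [ 0.4789 -0.2766  0.2266] err mm(tool) [97.4 41.7 -3.8] rot [-0.007  0.    -0.21 ] yaw_y -12.0 F [ 1.4 -0.5 -0.2] M [0.02 0.02 0.03] w 0.0854 q [ 0.66  0.3  -0.3   1.83  0.11  1.03  0.1 ]
[32.5, 13.9, -1.3, -0.002, 0.0, -0.07]
[31.4, 16.1, -1.2, -0.003, 0.0, -0.07]
[30.2, 18.3, -1.2, -0.002, 0.0, -0.07]
```

```bash
cat >> h.py <<'E'
def wray(f,u,v,z):
    K,T=f["K"],f["T"]; dx,dy=u-K[0,2],v-K[1,2]; rr=np.hypot(dx,dy); th=rr/K[0,0]
    c=np.array([np.sin(th)*dx/rr,-np.sin(th)*dy/rr,-np.cos(th)]); w=T[:3,:3]@c; o=T[:3,3]; return o+w*(z-o[2])/w[2]
def wproj(f,P):
    K,T=f["K"],f["T"]; c=T[:3,:3].T@(np.array(P)-T[:3,3]); th=np.arctan2(np.hypot(c[0],c[1]),-c[2]); n=np.hypot(c[0],c[1])
    return K[0,2]+K[0,0]*th*c[0]/n, K[1,2]-K[0,0]*th*c[1]/n
E
python3 - <<'E'
from h import *
import pickle
f=grab_frame("wrist"); pickle.dump(f,open("w1.pkl","wb")); cv2.imwrite("pics/w1.png",f["color"]); print(f["T"][:3,3],wproj(f,(.495,-.185,.06)))
E
```

```text
[ 0.49334025 -0.20944746  0.36896616] (np.float64(280.6131861504387), np.float64(91.17487449230045))
```

View pics/w1.png

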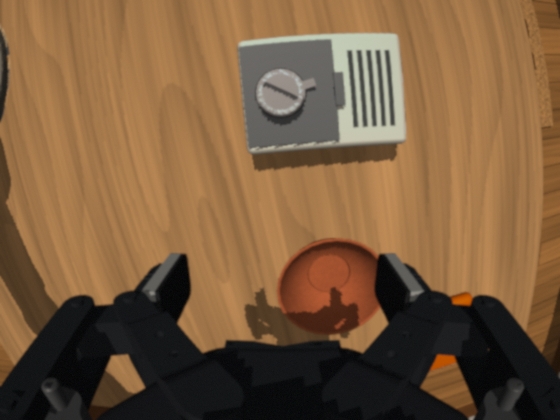

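```bash
python3 - <<'E'
from h import *
import pickle
f=pickle.load(open("w1.pkl","rb"))
cv2.imwrite("pics/w1c.png",cv2.resize(f["color"][50:140,225:345],None,fx=6.6,fy=6.6,interpolation=cv2.INTER_CUBIC))
E
```

```text
(no output)
```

View pics/w1c.png

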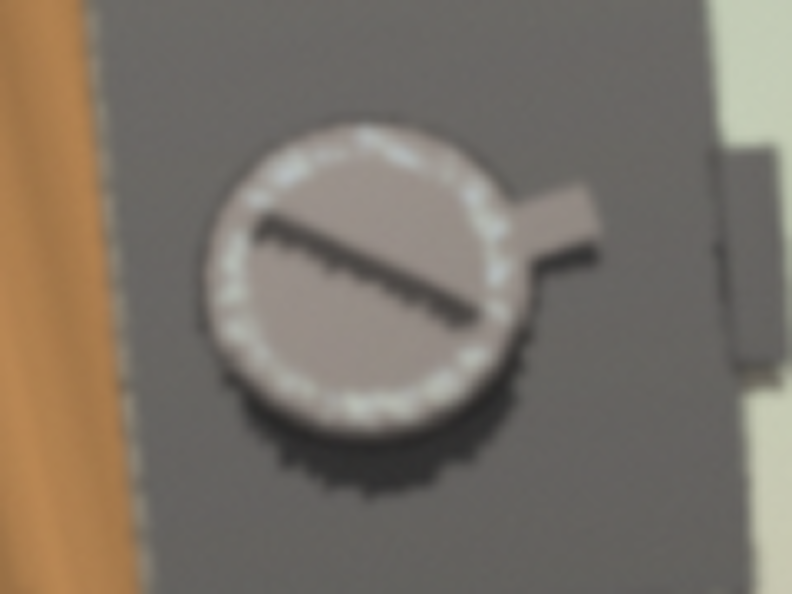

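```bash
python3 - <<'E'
from h import *
import pickle
f=pickle.load(open("w1.pkl","rb"))
g=lambda u,v,z: wray(f,225+u/6.6,50+v/6.6,z)
a,b=g(258,222,.06),g(480,313,.06); print(a,b,np.linalg.norm(b-a),(a+b)/2,np.degrees(np.arctan2(*(b-a)[1::-1])))
print("head c",g(368,272,.06)); 
l=g(592,215,.05);print("lug",l, np.degrees(np.arctan2(*(l-(a+b)/2)[1::-1])))
plan((.45,.13,.23),72)
E
```

```text
[ 0.48142557 -0.1746038   0.06      ] [ 0.50942474 -0.19409374  0.06      ] 0.03411467725487204 [ 0.49542516 -0.18434877  0.06      ] -34.84138949669896
head c [ 0.49512444 -0.18506307  0.06      ]
lug [ 0.52909284 -0.18236641  0.05      ] 3.3696938608381775
t 1.2 p [ 0.483  -0.2689  0.2268] err mm(tool) [ 384.9 -110.    -1.3] rot [-0.002 -0.007 -1.453] yaw_y -11.2 F [ 2.9  6.4 -0.4] M [ 0.37 -0.16 -0.  ] w 0.0856 q [ 0.65  0.3  -0.31  1.83  0.11  1.03  0.1 ]
[32.1, -9.2, -0.1, -0.0, -0.001, -0.121]
[32.9, -5.2, -0.1, -0.0, -0.001, -0.121]
[33.3, -1.2, -0.2, -0.0, -0.0, -0.121]
[33.2, 2.8, -0.2, -0.0, -0.001, -0.121]
[32.7, 6.8, -0.2, -0.0, -0.001, -0.121]
```

Wrist view: slot ends are at pixels ~(264,84) and (298,97). It gives a slot length of 34.1 mm against 34 expected, screw at (0.495,-0.185) and slot yaw -35°. This agrees with the other two cameras. Heading to the cup.

Call:
{"fn": "play_rows", "kwargs": {
  "increments": [
    [34,-9,0,0,0,-0.13,0],
    [35,-5,0,0,0,-0.13,0],
    [35,-1,0,0,0,-0.13,0],
    [35,3,0,0,0,-0.13,0],
    [35,7,0,0,0,-0.13,0]
  ]
}}

```text
clock: 1.7
tcp_pos: [0.4651, -0.09, 0.2266]
orientation: [-1.635, -2.676, -0.001]
contact_force: [0.8, 1.0, 0.2]
grip_width: 0.0856
```

```bash
python3 -c "
from h import *
plan((.506,.227,.2),72)"
```

```text
t 1.7 p [ 0.4651 -0.09    0.2266] err mm(tool) [263.2 181.1  27.5] rot [-0.001 -0.006 -0.783] yaw_y 27.2 F [0.8 1.  0.2] M [ 0.   -0.04  0.02] w 0.0856 q [ 0.53  0.19 -0.53  1.99  0.11  0.99  0.43]
[29.2, 20.1, 3.1, -0.0, -0.001, -0.087]
[27.4, 22.6, 3.0, -0.0, -0.001, -0.087]
[25.3, 24.9, 3.0, -0.0, -0.001, -0.087]
[23.1, 27.0, 3.0, -0.0, -0.001, -0.087]
[20.6, 28.9, 2.9, -0.0, -0.0, -0.087]
```

Call:
{"fn": "play_rows", "kwargs": {
  "increments": [
    [32,22,3,0,0,-0.09,0],
    [30,25,3,0,0,-0.09,0],
    [28,27,3,0,0,-0.09,0],
    [25,29,3,0,0,-0.09,0],
    [23,31,3,0,0,-0.09,0]
  ]
}}

```text
clock: 2.2
tcp_pos: [0.4849, 0.1074, 0.2119]
orientation: [-0.975, -2.982, 0.001]
contact_force: [1.2, -1.1, 0.4]
grip_width: 0.0856
```

```bash
python3 -c "
from h import *
plan((.506,.227,.2),72)"
```

```text
t 2.2 p [0.4849 0.1074 0.2119] err mm(tool) [ 53.6 109.   11.9] rot [-0.001 -0.004 -0.318] yaw_y 53.8 F [ 1.2 -1.1  0.4] M [ 0.01 -0.06  0.03] w 0.0856 q [ 0.26  0.28 -0.7   1.95  0.21  0.98  0.39]
[13.4, 27.2, 3.0, -0.0, -0.001, -0.08]
[11.2, 28.2, 3.0, -0.0, -0.001, -0.079]
[8.9, 29.1, 2.9, -0.001, -0.001, -0.08]
[6.6, 29.6, 3.0, -0.0, -0.001, -0.079]
```

Call:
{"fn": "play_rows", "kwargs": {
  "increments": [
    [13,27,3,0,0,-0.08,0],
    [11,28,3,0,0,-0.08,0],
    [9,29,3,0,0,-0.08,0],
    [7,30,3,0,0,-0.08,0],
    [0,0,0,0,0,0,0]
  ]
}}

```text
clock: 2.7
tcp_pos: [0.5041, 0.2367, 0.1988]
orientation: [-0.456, -3.103, -0.005]
contact_force: [-0.0, 0.3, -0.7]
grip_width: 0.0858
```

```bash
python3 - <<'E'
from h import *
import pickle
plan((.506,.227,.2),72)
f=grab_frame("wrist"); pickle.dump(f,open("w2.pkl","wb")); cv2.imwrite("pics/w2.png",f["color"]); print(f["T"][:3,3],wproj(f,(.506,.227,.0965)))
E
```

```text
t 2.7 p [0.5041 0.2367 0.1988] err mm(tool) [-4.6 -8.8 -1.2] rot [ 0.002 -0.006  0.022] yaw_y 73.3 F [-0.   0.3 -0.7] M [ 0.05  0.07 -0.  ] w 0.0858 q [ 0.06  0.42 -0.77  1.83  0.34  1.02  0.43]
[-4.6, -8.8, -1.2, 0.002, -0.006, 0.022]
[0.43966147 0.25682027 0.34164053] (np.float64(269.6179870458513), np.float64(211.8408772125446))
```

View pics/w2.png

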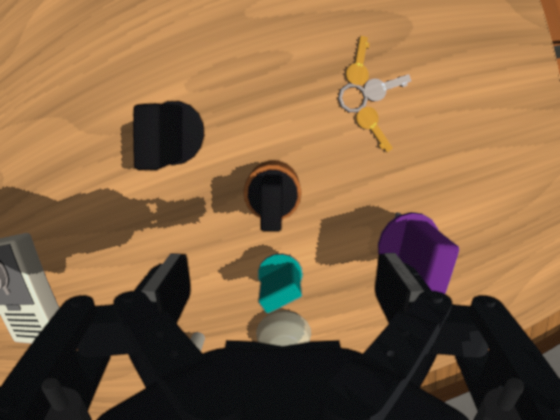

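```bash
python3 - <<'E'
from h import *
import pickle
f=pickle.load(open("w2.pkl","rb"))
c=np.clip(f["color"].astype(float)*2.5,0,255).astype(np.uint8)
cv2.imwrite("pics/w2c.png",cv2.resize(c[150:250,220:340],None,fx=6,fy=6,interpolation=cv2.INTER_CUBIC))
E
```

```text
(no output)
```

View pics/w2c.png

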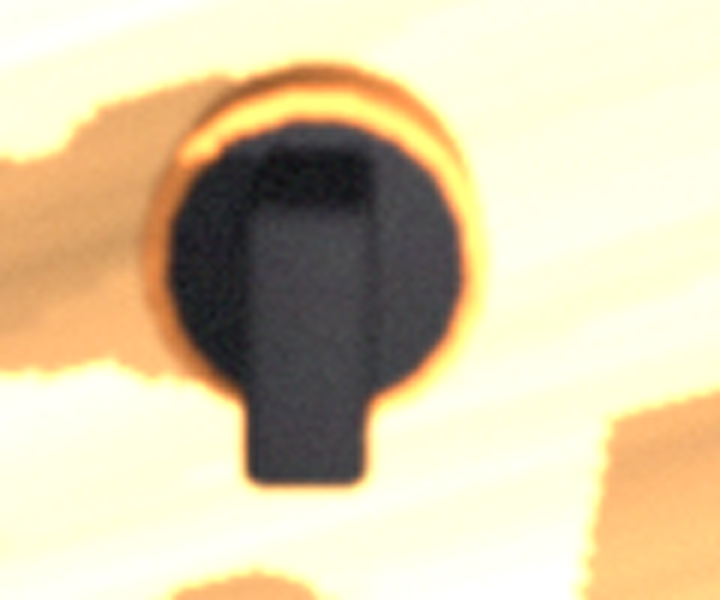

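```bash
python3 - <<'E'
from h import *
import pickle
f=pickle.load(open("w2.pkl","rb"))
g=lambda u,v,z=.0965: wray(f,220+u/6,150+v/6,z)
C=np.array([g(248,208),g(373,208),g(366,484),g(247,484)])
print(C.round(4),C.mean(0)); 
x=(C[2]+C[3]-C[0]-C[1]);y=C[1]+C[2]-C[0]-C[3]
for v in(x,y):print(np.linalg.norm(v)/2,np.degrees(np.arctan2(v[1],v[0])))
# flange circle extents
F=[g(168,260,.047),g(464,260,.047)];print(np.linalg.norm(F[0]-F[1]),(F[0]+F[1])/2)
E
```

```text
[[0.4833 0.2273 0.0965]
 [0.488  0.2427 0.0965]
 [0.5236 0.231  0.0965]
 [0.5191 0.2158 0.0965]] [0.50350067 0.2292273  0.0965    ]
0.03751095809152127 -18.011367402141815
0.015964654012599527 73.28693802341273
0.04601155108304013 [0.50304248 0.22898579 0.047     ]
```

Grip top at crop corners (248,208)–(366,484) gives centre (0.5035,0.229), key x at -18°. That agrees with the side view and is within 5 mm of the scene view. Descending.

```bash
python3 -c "
from h import *
plan((.504,.2285,.10),72,mm=35)"
```

```text
t 2.75 p [0.5043 0.2342 0.1986] err mm(tool) [-2.  -5.5 98.6] rot [-0.    -0.006  0.019] yaw_y 73.1 F [ 0.7 -0.6  0.2] M [-0.02 -0.    0.  ] w 0.0854 q [ 0.06  0.42 -0.77  1.83  0.34  1.02  0.43]
[-0.7, -1.8, 32.9, -0.0, -0.002, 0.006]
[-0.6, -1.9, 32.8, -0.0, -0.002, 0.006]
[-0.5, -1.8, 32.9, -0.0, -0.002, 0.007]
```

Call:
{"fn": "play_rows", "kwargs": {
  "increments": [
    [-1,-2,33,0,-0.002,0.006,0],
    [-1,-2,33,0,-0.002,0.006,0],
    [0,-2,33,0,-0.002,0.006,0],
    [0,0,0,0,0,0,0]
  ]
}}

```text
clock: 3.15
tcp_pos: [0.506, 0.2223, 0.0974]
orientation: [0.506, 3.097, -0.005]
contact_force: [-0.4, 0.3, -0.6]
grip_width: 0.0855
```

```bash
python3 -c "
from h import *
plan((.504,.2285,.055),72,mm=20)"
```

```text
t 3.15 p [0.506  0.2223 0.0974] err mm(tool) [ 4.1  5.4 42.4] rot [-0.003  0.004 -0.01 ] yaw_y 71.4 F [-0.4  0.3 -0.6] M [-0.    0.04 -0.  ] w 0.0855 q [ 0.01  0.54 -0.69  1.93  0.46  0.84  0.32]
[1.4, 1.8, 14.1, -0.001, 0.001, -0.003]
[1.3, 1.8, 14.2, -0.001, 0.001, -0.003]
[1.3, 1.7, 14.1, -0.001, 0.002, -0.004]
```

Call:
{"fn": "play_rows", "kwargs": {
  "increments": [
    [2,3,12,-0.001,0.002,-0.004,0],
    [1,1,15,0,0,-0.003,0],
    [1,1,12,0,0,-0.003,0],
    [0,0,3,0,0,0,0]
  ]
}}

```text
clock: 3.55
tcp_pos: [0.5066, 0.2276, 0.0562]
orientation: [0.496, 3.096, -0.0]
contact_force: [-0.2, -0.1, -0.1]
grip_width: 0.0855
```

```bash
python3 -c "
from h import *
plan((.504,.2285,.055),72,mm=20)"
```

```text
t 3.55 p [0.5066 0.2276 0.0562] err mm(tool) [2.8 0.1 1.2] rot [ 0.001  0.006 -0.003] yaw_y 71.8 F [-0.2 -0.1 -0.1] M [-0.01 -0.02 -0.01] w 0.0855 q [-0.03  0.6  -0.65  1.95  0.52  0.76  0.26]
[2.8, 0.1, 1.2, 0.001, 0.006, -0.003]
```

Call:
{"fn": "play_rows", "kwargs": {
  "increments": [
    [3,0,1,0,0.005,-0.003,0],
    [0,0,0,0,0,0,150],
    [0,0,0,0,0,0,255],
    [0,0,0,0,0,0,255],
    [0,0,0,0,0,0,255]
  ],
  "force": 80
}}

```text
clock: 4.05
tcp_pos: [0.5045, 0.2297, 0.0565]
orientation: [0.49, 3.1, 0.003]
contact_force: [0.6, 1.0, -0.5]
grip_width: 0.0283
```

Call:
{"fn": "play_rows", "kwargs": {
  "increments": [
    [0,0,0,0,0,0,255],
    [0,0,0,0,0,0,255],
    [0,0,0,0,0,0,255]
  ]
}}

```text
clock: 4.35
tcp_pos: [0.5049, 0.2297, 0.0571]
orientation: [0.491, 3.099, 0.004]
contact_force: [-0.3, -1.1, -0.5]
grip_width: 0.0168
```

```bash
python3 - <<'E'
from h import *
plan((.504,.2285,.055),72,mm=20)
f=grab_frame("wrist"); cv2.imwrite("pics/w3.png",f["color"])
E
```

```text
t 4.35 p [0.5049 0.2297 0.0571] err mm(tool) [ 0.5 -1.4  2.1] rot [0.003 0.003 0.   ] yaw_y 72.0 F [-0.3 -1.1 -0.5] M [-0.01 -0.02 -0.01] w 0.0168 q [-0.03  0.6  -0.65  1.95  0.52  0.76  0.27]
[0.5, -1.4, 2.1, 0.003, 0.003, 0.0]
```

View pics/w3.png

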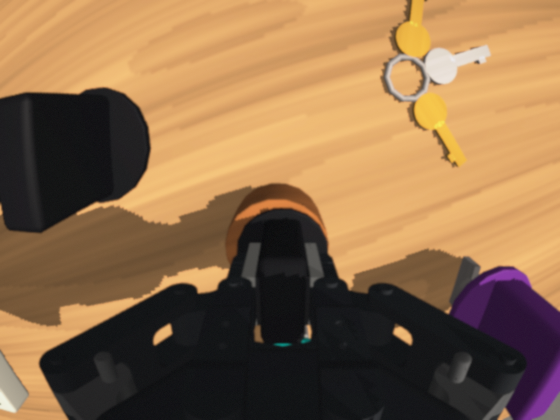

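The wrist view shows the grip pinched squarely between the pads, width 16.8 mm, with almost no side force. Lifting.

Call:
{"fn": "play_rows", "kwargs": {
  "increments": [
    [0,0,-15,0,0,0,255],
    [0,0,-25,0,0,0,255],
    [0,0,-35,0,0,0,255],
    [0,0,-35,0,0,0,255],
    [0,0,-20,0,0,0,255]
  ]
}}

```text
clock: 4.9
tcp_pos: [0.5016, 0.2286, 0.1915]
orientation: [-0.488, -3.1, 0.002]
contact_force: [0.6, -0.7, -0.9]
grip_width: 0.0173
```

```bash
python3 - <<'E'
from h import *
f=grab_frame("side"); cv2.imwrite("pics/s1.png",f["color"])
plan((.4954,-.1848,.19),54.5,mm=38)
E
```

```text
t 4.95 p [0.5029 0.2296 0.1942] err mm(tool) [-120.  -396.8    3.8] rot [ 0.001 -0.     0.308] yaw_y 72.1 F [0.4 0.8 1.7] M [ 0.09 -0.11  0.01] w 0.0171 q [ 0.07  0.42 -0.77  1.85  0.34  1.01  0.41]
[-10.9, -36.1, 0.3, 0.0, -0.0, 0.028]
[-11.9, -35.7, 0.4, 0.0, -0.0, 0.028]
[-12.9, -35.4, 0.3, 0.0, -0.0, 0.028]
[-13.9, -35.0, 0.4, 0.0, -0.0, 0.028]
[-14.9, -34.6, 0.3, 0.0, -0.0, 0.028]
```

View pics/s1.png

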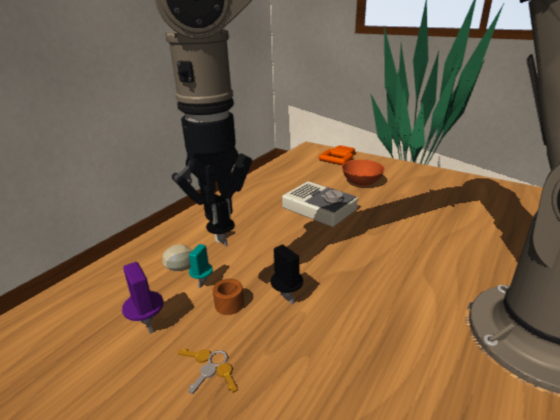

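The side view shows the key held upright with its steel blade at ~(221,240) and the cup empty at (228,296). Moving to the screw.

Call:
{"fn": "play_rows", "kwargs": {
  "increments": [
    [-11,-36,0,0,0,0.03,255],
    [-12,-36,0,0,0,0.03,255],
    [-13,-36,0,0,0,0.03,255],
    [-14,-36,0,0,0,0.03,255],
    [-15,-36,0,0,0,0.03,255]
  ]
}}

```text
clock: 5.45
tcp_pos: [0.4984, 0.0413, 0.1997]
orientation: [0.704, 3.055, 0.015]
contact_force: [0.8, -0.6, -2.3]
grip_width: 0.0169
```

```bash
python3 - <<'E'
from h import *
plan((.4954,-.1848,.19),54.5,mm=38)
E
```

```text
t 5.45 p [0.4984 0.0413 0.1997] err mm(tool) [ -96.3 -204.6    7.9] rot [0.011 0.003 0.166] yaw_y 64.0 F [ 0.8 -0.6 -2.3] M [-0.07 -0.04  0.  ] w 0.0169 q [ 0.41  0.3  -0.73  1.97  0.24  0.95  0.69]
[-16.0, -34.1, 1.3, 0.002, 0.001, 0.028]
[-17.0, -33.6, 1.4, 0.002, 0.0, 0.028]
[-17.9, -33.2, 1.4, 0.002, 0.001, 0.028]
[-18.9, -32.6, 1.5, 0.002, 0.0, 0.027]
[-19.7, -32.1, 1.5, 0.002, 0.001, 0.028]
```

Call:
{"fn": "play_rows", "kwargs": {
  "increments": [
    [-16,-35,2,0.002,0.001,0.03,255],
    [-17,-34,2,0.002,0,0.03,255],
    [-18,-34,2,0.002,0,0.03,255],
    [-19,-33,2,0.002,0,0.03,255],
    [-18,-28,2,0.002,0,0.03,255]
  ]
}}

```text
clock: 5.95
tcp_pos: [0.4925, -0.1529, 0.192]
orientation: [0.94, 2.992, -0.001]
contact_force: [0.3, -0.1, -1.1]
grip_width: 0.017
```

```bash
python3 - <<'E'
from h import *
plan((.4954,-.1848,.16),54.5,mm=25)
E
```

```text
t 5.95 p [ 0.4925 -0.1529  0.192 ] err mm(tool) [-20.5 -24.6  32. ] rot [0.001 0.005 0.011] yaw_y 55.1 F [ 0.3 -0.1 -1.1] M [ 0.04 -0.04  0.  ] w 0.017 q [ 0.69  0.32 -0.6   1.95  0.22  0.94  0.94]
[-10.2, -12.3, 16.0, 0.001, 0.003, 0.005]
[-10.4, -12.2, 16.0, 0.0, 0.002, 0.006]
```

Call:
{"fn": "play_rows", "kwargs": {
  "increments": [
    [-10,-12,16,0,0.002,0.005,255],
    [-9,-10,16,0,0.002,0.005,255],
    [0,0,16,0,0,0,255],
    [0,0,5,0,0,0,255],
    [0,0,0,0,0,0,255]
  ]
}}

```text
clock: 6.45
tcp_pos: [0.4947, -0.1852, 0.1344]
orientation: [-0.962, -2.99, -0.003]
contact_force: [0.2, -0.2, -0.7]
grip_width: 0.0173
```

```bash
python3 - <<'E'
from h import *
import pickle
plan((.4954,-.1848,.13),54.5,mm=25)
for n in("wrist","scene","side"):
  f=grab_frame(n);pickle.dump(f,open(n+"4.pkl","wb")); cv2.imwrite(f"pics/{n}4.png",f["color"])
  if n=="wrist": print(wproj(f,(.4954,-.1848,.06))); cv2.imwrite("pics/w4c.png",cv2.resize(f["color"][180:330,180:380],None,fx=4,fy=4,interpolation=cv2.INTER_CUBIC))
  if n=="scene": cv2.imwrite("pics/s4c.png",cv2.resize(f["color"][150:250,180:300],None,fx=6,fy=6,interpolation=cv2.INTER_CUBIC))
  if n=="side": cv2.imwrite("pics/d4c.png",cv2.resize(f["color"][140:240,270:390],None,fx=6,fy=6,interpolation=cv2.INTER_CUBIC))
E
```

```text
t 6.45 p [ 0.4947 -0.1852  0.1344] err mm(tool) [-0.3  0.8  4.4] rot [ 0.002 -0.001 -0.003] yaw_y 54.3 F [ 0.2 -0.2 -0.7] M [-0.    0.01 -0.02] w 0.0173 q [ 0.69  0.41 -0.56  1.97  0.29  0.84  0.93]
[-0.3, 0.8, 4.4, 0.002, -0.001, -0.003]
(np.float64(282.2507917313764), np.float64(217.11469706676772))
```

View pics/wrist4.png

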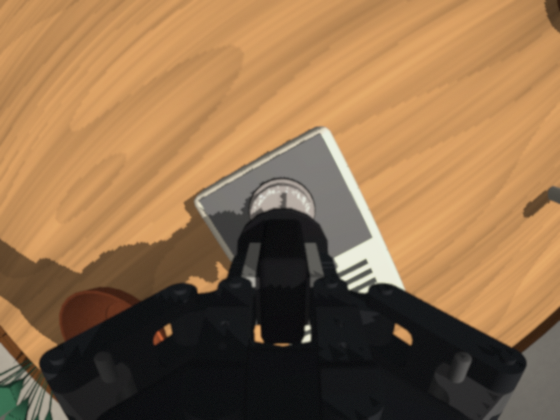

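View pics/s4c.png

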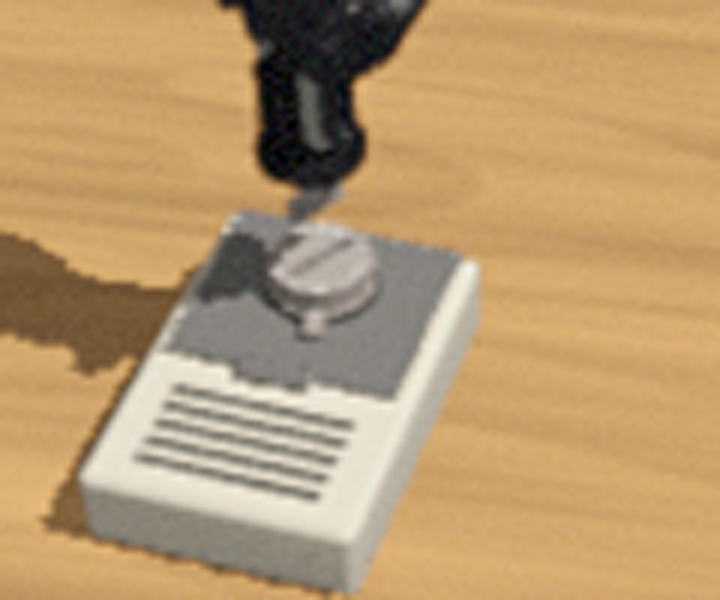

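View pics/d4c.png

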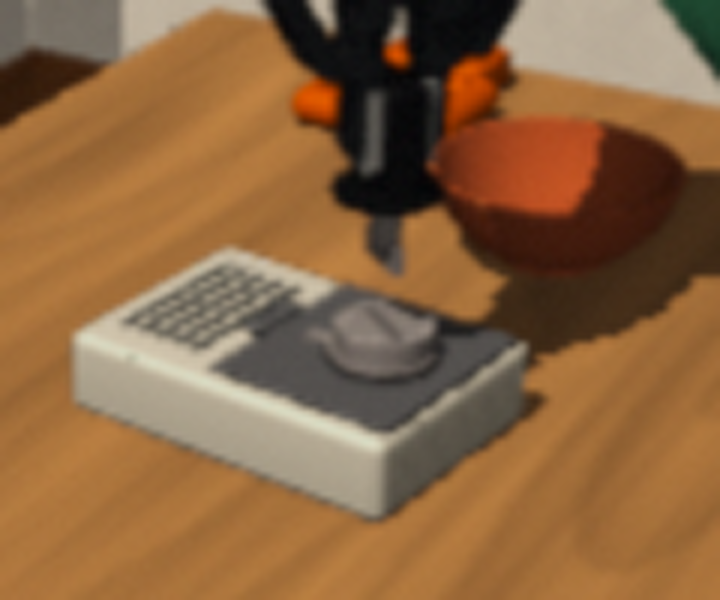

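Call:
{"fn": "play_rows", "kwargs": {
  "increments": [
    [0,0.5,12,0.002,0,-0.003,255],
    [0,0,9,0,0,0,255],
    [0,0,0,0,0,0,255],
    [0,0,0,0,0,0,255]
  ]
}}

```text
clock: 7.0
tcp_pos: [0.4972, -0.1841, 0.1145]
orientation: [0.953, 2.989, -0.001]
contact_force: [0.6, -0.7, -0.9]
grip_width: 0.0171
```

```bash
python3 - <<'E'
from h import *
import pickle
plan((.4954,-.1848,.112),54.5,mm=25)
for n in("wrist","scene","side"):
  f=grab_frame(n);pickle.dump(f,open(n+"5.pkl","wb")); cv2.imwrite(f"pics/{n}5.png",f["color"])
  if n=="wrist": cv2.imwrite("pics/w5c.png",cv2.resize(f["color"][150:250,220:340],None,fx=6,fy=6,interpolation=cv2.INTER_CUBIC))
  if n=="scene": cv2.imwrite("pics/s5c.png",cv2.resize(f["color"][170:220,205:265],None,fx=13,fy=12,interpolation=cv2.INTER_CUBIC))
  if n=="side": cv2.imwrite("pics/d5c.png",cv2.resize(f["color"][165:215,305:365],None,fx=13,fy=12,interpolation=cv2.INTER_CUBIC))
plan((.4954,-.1848,.112),54.5,mm=25)
E
```

```text
t 7.0 p [ 0.4972 -0.1841  0.1145] err mm(tool) [ 1.1 -1.6  2.5] rot [0.001 0.004 0.002] yaw_y 54.6 F [ 0.6 -0.7 -0.9] M [0.02 0.01 0.01] w 0.0171 q [ 0.68  0.44 -0.54  1.98  0.32  0.8   0.9 ]
[1.1, -1.6, 2.5, 0.001, 0.004, 0.002]
t 7.15 p [ 0.4973 -0.1843  0.1149] err mm(tool) [ 1.3 -1.5  2.8] rot [0.001 0.005 0.002] yaw_y 54.6 F [-0.8  0.  -1.4] M [0.02 0.04 0.03] w 0.0172 q [ 0.68  0.44 -0.55  1.98  0.32  0.8   0.9 ]
[1.3, -1.5, 2.8, 0.001, 0.005, 0.002]
```

View pics/w5c.png

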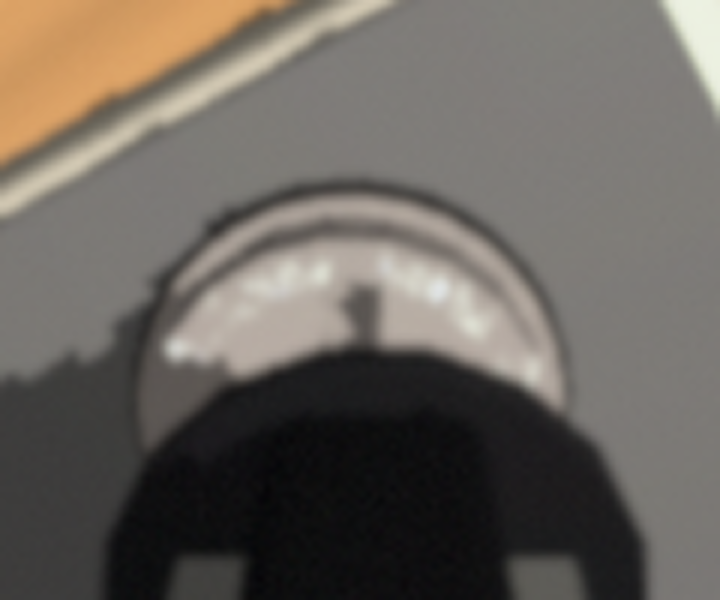

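View pics/s5c.png

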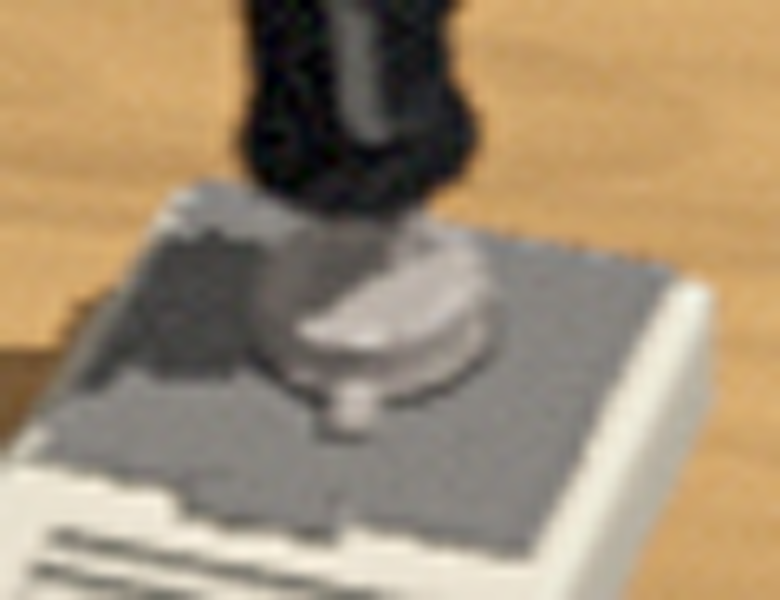

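View pics/d5c.png

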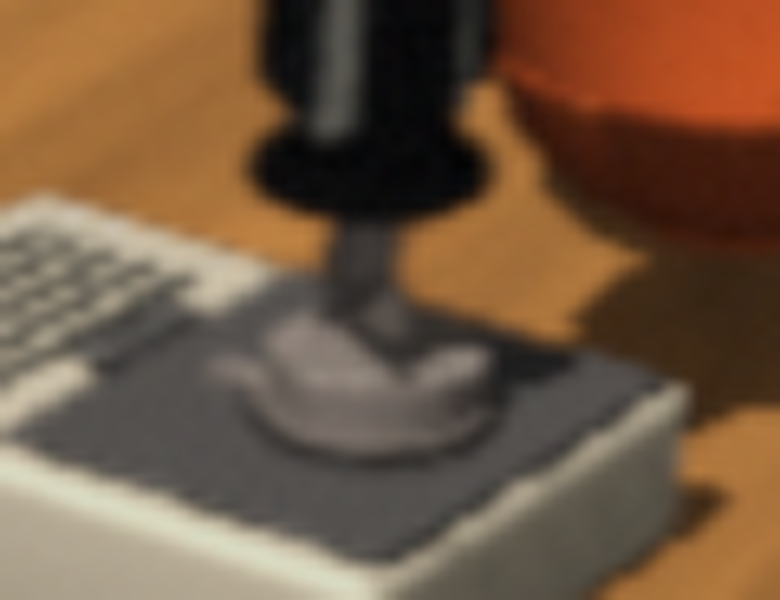

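The wrist view shows the slot end at crop (360,300), about 2.3 px left of the tool plane (374). That is ~1.5 mm in -y, in line with the earlier slot measurement. Correcting by that.

Call:
{"fn": "play_rows", "kwargs": {
  "increments": [
    [1.2,-1.7,0,0.001,0.004,0,255],
    [0,0,0,0,0,0,255]
  ]
}}

```text
clock: 7.35
tcp_pos: [0.4954, -0.1853, 0.1153]
orientation: [0.955, 2.992, -0.001]
contact_force: [0.8, 0.9, 0.7]
grip_width: 0.0171
```

```bash
python3 - <<'E'
from h import *
import pickle
plan((.4954,-.1848,.112),54.5,mm=25)
f=grab_frame("wrist");pickle.dump(f,open("w6.pkl","wb"))
cv2.imwrite("pics/w6c.png",cv2.resize(f["color"][170:220,235:330],None,fx=8,fy=8,interpolation=cv2.INTER_CUBIC))
print(wproj(f,(.4954,-.1848,.06)))
E
```

```text
t 7.35 p [ 0.4954 -0.1853  0.1153] err mm(tool) [0.3 0.4 3.3] rot [-0.     0.001  0.002] yaw_y 54.6 F [0.8 0.9 0.7] M [0.   0.02 0.  ] w 0.0171 q [ 0.68  0.44 -0.55  1.98  0.31  0.8   0.91]
[0.3, 0.4, 3.3, -0.0, 0.001, 0.002]
(np.float64(281.85827400237537), np.float64(224.9470896764789))
```

View pics/w6c.png

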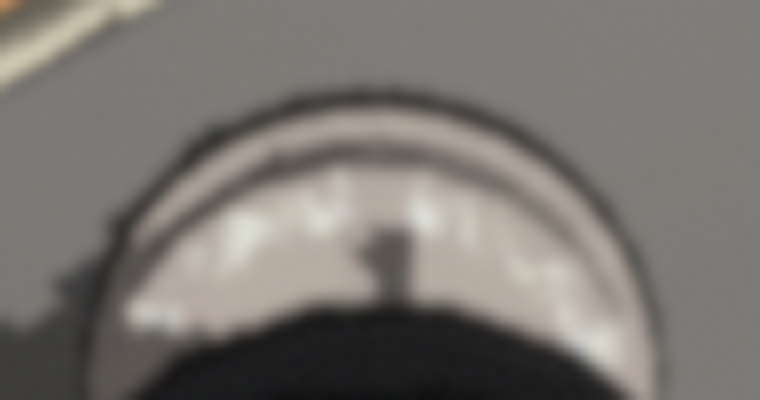

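Aligned: slot at crop x≈384, head centre ≈377, tool plane 378. Descending gently.

Call:
{"fn": "play_rows", "kwargs": {
  "increments": [
    [0.2,0.2,4,0,0,0.002,255],
    [0,0,3,0,0,0,255],
    [0,0,3,0,0,0,255]
  ]
}}

```text
clock: 7.7
tcp_pos: [0.4964, -0.1853, 0.1057]
orientation: [0.958, 2.988, -0.001]
contact_force: [-3.8, 0.7, 21.2]
grip_width: 0.0172
```

```bash
python3 - <<'E'
from h import *
plan((.4954,-.1848,.101),54.5,mm=25)
E
```

```text
t 7.7 p [ 0.4964 -0.1853  0.1057] err mm(tool) [ 1.1 -0.1  4.7] rot [ 0.     0.004 -0.001] yaw_y 54.5 F [-3.8  0.7 21.2] M [ 0.12  1.07 -0.  ] w 0.0172 q [ 0.67  0.45 -0.54  1.99  0.33  0.78  0.9 ]
[1.1, -0.1, 4.7, 0.0, 0.004, -0.001]
```

Call:
{"fn": "play_rows", "kwargs": {
  "increments": [
    [0.5,0.5,0.5,0,0.002,0,255],
    [0,0.5,0.5,0,0,0,255],
    [0,0.5,0.5,0,0,0,255]
  ]
}}

```text
clock: 8.0
tcp_pos: [0.4966, -0.1852, 0.1062]
orientation: [0.96, 2.99, -0.006]
contact_force: [-3.5, 0.3, 8.7]
grip_width: 0.0171
```

```bash
python3 - <<'E'
from h import *
import pickle
plan((.4954,-.1848,.101),54.5,mm=25)
for n in("scene","side"):
  f=grab_frame(n)
  x,y=(205,170) if n=="scene" else (305,165)
  c=np.clip(f["color"][y:y+50,x:x+60]*1.5,0,255).astype(np.uint8)
  cv2.imwrite(f"pics/{n}7c.png",cv2.resize(c,None,fx=12,fy=12,interpolation=cv2.INTER_CUBIC))
E
```

```text
t 8.0 p [ 0.4966 -0.1852  0.1062] err mm(tool) [ 1.2 -0.4  5.2] rot [-0.003  0.002 -0.002] yaw_y 54.4 F [-3.5  0.3  8.7] M [0.01 0.88 0.  ] w 0.0171 q [ 0.67  0.45 -0.54  1.98  0.33  0.79  0.89]
[1.2, -0.4, 5.2, -0.003, 0.002, -0.002]
```

View pics/scene7c.png

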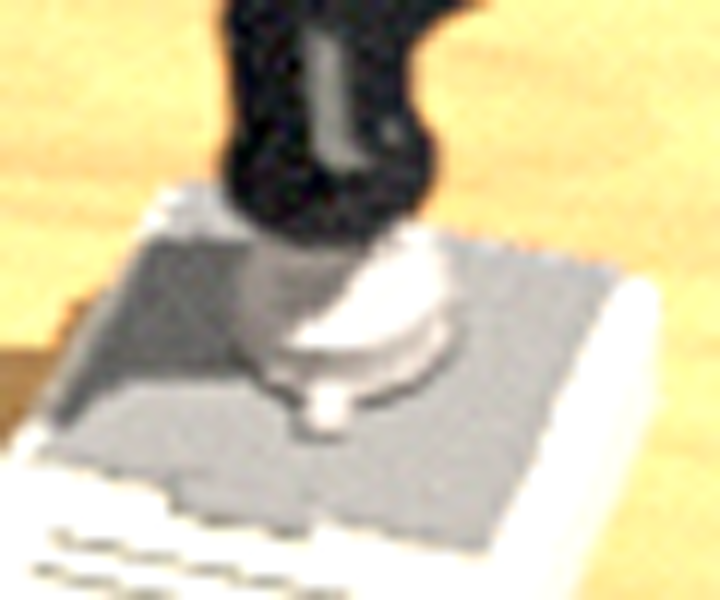

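View pics/side7c.png

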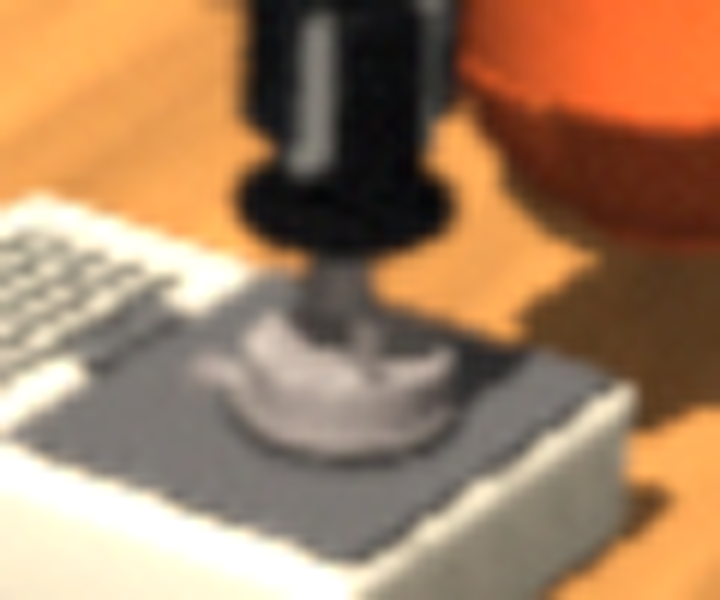

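```bash
python3 - <<'E'
from h import *
import pickle
out=[]
for n,(x,y) in(("side",(318,178)),("scene",(215,180))):
  f=grab_frame(n); pickle.dump(f,open(n+"8.pkl","wb")); g=pickle.load(open(n+"0.pkl","rb"))
  for q in(f,g):
    c=np.clip(q["color"][y:y+24,x:x+34]*(1.6 if n=="side" else 1.2),0,255).astype(np.uint8)
    out.append(cv2.resize(c,None,fx=11.5,fy=11.5,interpolation=cv2.INTER_CUBIC))
im=np.vstack([np.hstack(out[:2]),np.hstack(out[2:])]); print(im.shape); cv2.imwrite("pics/cmp8.png",im)
E
```

```text
(552, 782, 3)
```

View pics/cmp8.png

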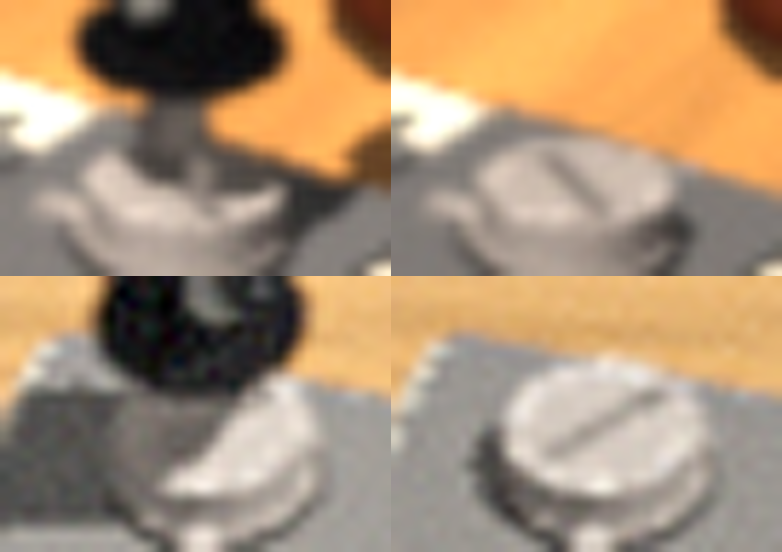

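```bash
python3 - <<'E'
from h import *
import pickle
f=pickle.load(open("w6.pkl","rb"))
y=np.array([np.cos(np.radians(54.6)),np.sin(np.radians(54.6)),0]); x=np.cross(y,[0,0,-1])
tcp=np.array([.4954,-.1853,0])
g=lambda u,v,z: wray(f,235+u/8,170+v/8,z)
fl=g(385,308,.100); se=g(388,232,.060); hd=g(377,162,.060); col=g(377,100,.05)
for n,p,rr in(("flange",fl,24),("slot",se,17),("headrim",hd,22),("collar",col,24)):
    print(n,"centre x rel tcp mm",(p-tcp)@x*1e3-rr,"y",(p-tcp)@y*1e3)
for z in(.095,.105): print(z,(g(385,308,z)-tcp)@x*1e3-24)
E
```

```text
flange centre x rel tcp mm -1.055094088667417 y 1.1091118569778253
slot centre x rel tcp mm 0.5151663633054717 y 1.440968347957057
headrim centre x rel tcp mm 1.153009158721492 y 0.577136670357792
collar centre x rel tcp mm 2.027203968415723 y 0.5700367651995453
0.095 -2.510260910291173
0.105 0.40007273295632473
```

The geometry suggests the key sits 2–3 mm short along the slot, so the blade's far end is catching on the rim. I'll lift, shift +x and press again.

Call:
{"fn": "play_rows", "kwargs": {
  "increments": [
    [1,0,-3,0.0,0.002,0,255],
    [2.5,0,0,0,0,0,255],
    [0,0,3,0,0,0,255],
    [0,0,2,0,0,0,255]
  ]
}}

```text
clock: 8.6
tcp_pos: [0.4944, -0.183, 0.1056]
orientation: [0.96, 2.991, -0.006]
contact_force: [-7.5, 1.5, 29.6]
grip_width: 0.0172
```

```bash
python3 - <<'E'
from h import *
plan((.4954,-.1848,.101),54.5,mm=25)
E
```

```text
t 8.6 p [ 0.4944 -0.183   0.1056] err mm(tool) [-1.9 -0.8  4.6] rot [-0.004  0.002 -0.002] yaw_y 54.4 F [-7.5  1.5 29.6] M [ 0.3   1.93 -0.03] w 0.0172 q [ 0.67  0.45 -0.54  1.99  0.33  0.78  0.89]
[-1.9, -0.8, 4.6, -0.004, 0.002, -0.002]
```

```bash
python3 - <<'E'
from h import *
import pickle
f=grab_frame("wrist");pickle.dump(f,open("w9.pkl","wb"))
c=np.clip(f["color"].astype(float)*1.2,0,255).astype(np.uint8)
cv2.imwrite("pics/w9c.png",cv2.resize(c[185:260,235:330],None,fx=8,fy=8,interpolation=cv2.INTER_CUBIC))
E
```

```text
(no output)
```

View pics/w9c.png

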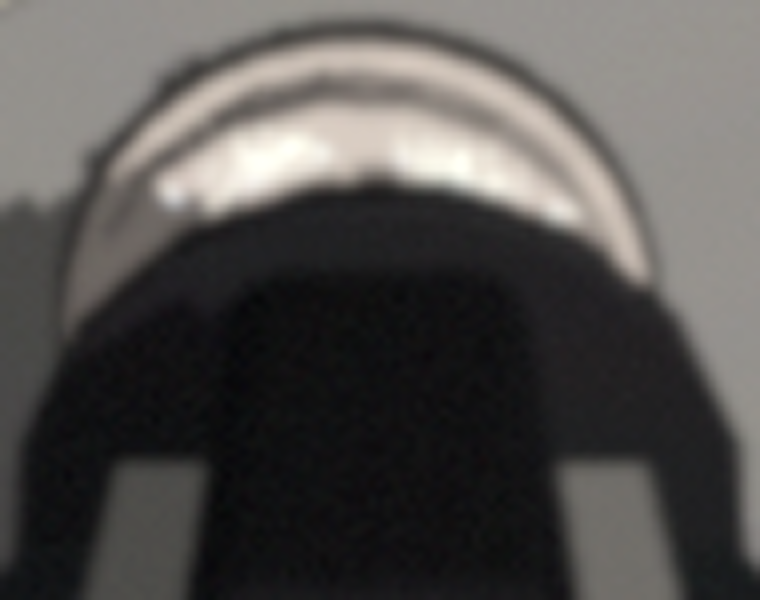

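Call:
{"fn": "play_rows", "kwargs": {
  "increments": [
    [-0.5,-0.5,-3,0.0,0.002,0.018,255],
    [-0.5,-0.7,0,0,0,0.018,255],
    [0,0,3,0,0,0,255],
    [0,0,1.5,0,0,0,255]
  ]
}}

```text
clock: 9.05
tcp_pos: [0.4944, -0.1845, 0.1035]
orientation: [-1.016, -2.971, 0.006]
contact_force: [-0.3, -0.3, -1.6]
grip_width: 0.0171
```

```bash
python3 - <<'E'
from h import *
plan((.4954,-.1848,.101),54.5,mm=25)
E
```

```text
t 9.05 p [ 0.4944 -0.1845  0.1035] err mm(tool) [-1.   0.4  2.5] rot [-0.004 -0.    -0.04 ] yaw_y 52.2 F [-0.3 -0.3 -1.6] M [ 0.03  0.05 -0.04] w 0.0171 q [ 0.66  0.45 -0.53  1.99  0.32  0.78  0.86]
[-1.0, 0.4, 2.5, -0.004, -0.0, -0.04]
```

z has passed the contact level with no force, so the blade is entering the slot. Pushing on to the floor.

Call:
{"fn": "play_rows", "kwargs": {
  "increments": [
    [0,0,2,0,0,0,255],
    [0,0,2,0,0,0,255]
  ]
}}

```text
clock: 9.25
tcp_pos: [0.4944, -0.1845, 0.0992]
orientation: [-1.016, -2.971, 0.006]
contact_force: [-7.0, 0.1, 27.3]
grip_width: 0.0175
```

```bash
python3 - <<'E'
from h import *
plan((.4954,-.1848,.101),54.5,mm=25)
E
```

```text
t 9.25 p [ 0.4944 -0.1845  0.0992] err mm(tool) [-1.   0.4 -1.8] rot [-0.004 -0.    -0.039] yaw_y 52.2 F [-7.   0.1 27.3] M [0.26 1.83 0.04] w 0.0175 q [ 0.66  0.46 -0.52  1.99  0.33  0.77  0.85]
[-1.0, 0.4, -1.8, -0.004, -0.0, -0.039]
```

Seated: 6.5 mm below the first contact. Easing the pressure and starting to turn clockwise (+z of the tool).

Call:
{"fn": "play_rows", "kwargs": {
  "increments": [
    [0,0,-1,0,0,0.05,255],
    [0,0,0,0,0,0.1,255],
    [0,0,0,0,0,0.1,255]
  ]
}}

```text
clock: 9.55
tcp_pos: [0.4942, -0.1848, 0.1]
orientation: [-1.388, -2.816, 0.007]
contact_force: [-0.6, 0.6, 2.6]
grip_width: 0.0171
```

```bash
cat > st.py <<'E'
from h import *
p,q,o=pose(); M=q.as_matrix()
print("t",round(o["clock"],2),"p",(p*1e3).round(1),"yaw",round(np.degrees(np.arctan2(M[1,1],M[0,1])),1),"turned rad",round(np.radians(52.2)-np.arctan2(M[1,1],M[0,1]),3),"F",o["contact_force"].round(1),"M",o["moment"].round(3),"Ftool",q.inv().apply(o["contact_force"]).round(1),"w",round(o["grip_width"]*1e3,1),"q7",o["joints"][6].round(2),"z",M[:,2].round(3))
E
python3 st.py
```

```text
t 9.55 p [ 494.2 -184.8  100. ] yaw 37.5 turned rad 0.256 F [-0.6  0.6  2.6] M [0.161 0.076 0.049] Ftool [ 0.9 -0.1 -2.6] w 17.1 q7 0.63 z [-0.004 -0.003 -1.   ]
```

Call:
{"fn": "play_rows", "kwargs": {
  "increments": [
    [0,0,0,0,0,0.1,255],
    [0,0,0,0,0,0.1,255],
    [0,0,0,0,0,0.1,255]
  ]
}}

```text
clock: 9.85
tcp_pos: [0.4946, -0.1845, 0.0999]
orientation: [-1.809, -2.568, 0.007]
contact_force: [-0.8, 0.2, 1.2]
grip_width: 0.0174
```

```bash
python3 st.py
```

```text
t 9.85 p [ 494.6 -184.5   99.9] yaw 19.7 turned rad 0.568 F [-0.8  0.2  1.2] M [0.018 0.122 0.029] Ftool [ 0.4 -0.7 -1.2] w 17.4 q7 0.36 z [-0.003 -0.003 -1.   ]
```

Call:
{"fn": "play_rows", "kwargs": {
  "increments": [
    [0,0,0,0,0,0.1,255],
    [0,0,0,0,0,0.1,255]
  ]
}}

```text
clock: 10.05
tcp_pos: [0.4949, -0.1844, 0.0999]
orientation: [2.066, 2.367, -0.007]
contact_force: [-0.4, -0.5, 1.7]
grip_width: 0.0169
```

```bash
python3 st.py
```

```text
t 10.05 p [ 494.9 -184.4   99.9] yaw 7.8 turned rad 0.775 F [-0.4 -0.5  1.7] M [-0.009  0.152  0.106] Ftool [-0.4 -0.5 -1.7] w 16.9 q7 0.18 z [-0.003 -0.003 -1.   ]
```

Call:
{"fn": "play_rows", "kwargs": {
  "increments": [
    [0,0,0,0,0,0.1,255],
    [0,0,0,0,0,0.1,255]
  ]
}}

```text
clock: 10.25
tcp_pos: [0.4952, -0.1844, 0.0998]
orientation: [2.298, 2.14, -0.007]
contact_force: [-0.8, -0.5, 1.8]
grip_width: 0.0168
```

```bash
python3 st.py
```

```text
t 10.25 p [ 495.2 -184.4   99.8] yaw -4.1 turned rad 0.982 F [-0.8 -0.5  1.8] M [-0.069  0.132  0.376] Ftool [-0.6 -0.7 -1.8] w 16.8 q7 -0.0 z [-0.003 -0.004 -1.   ]
```

Call:
{"fn": "play_rows", "kwargs": {
  "increments": [
    [0,0,0,0,0,0.1,255],
    [0,0,0,0,0,0.1,255]
  ]
}}

```text
clock: 10.45
tcp_pos: [0.4955, -0.1844, 0.0999]
orientation: [2.505, 1.893, -0.008]
contact_force: [0.0, -0.2, 1.7]
grip_width: 0.0171
```

```bash
python3 st.py
```

```text
t 10.45 p [ 495.5 -184.4   99.9] yaw -15.8 turned rad 1.188 F [ 0.  -0.2  1.7] M [-0.087  0.206  0.383] Ftool [-0.2  0.1 -1.7] w 17.1 q7 -0.18 z [-0.002 -0.005 -1.   ]
```

The torque rose from ~0.1 to 0.38 N·m and held there over another 0.2 rad, so the clutch is slipping and the slip so far is 0.2–0.4 rad. I stop here, ease off within the slot's play and lift out.

Call:
{"fn": "play_rows", "kwargs": {
  "increments": [
    [0,0,0,0,0,-0.05,255],
    [0,0,-4,0,0,0,255],
    [0,0,-10,0,0,0,255],
    [0,0,-25,0,0,0,255],
    [0,0,-35,0,0,0,255]
  ]
}}

```text
clock: 10.95
tcp_pos: [0.4924, -0.1826, 0.172]
orientation: [-2.455, -1.95, 0.017]
contact_force: [0.5, -0.7, -1.0]
grip_width: 0.0172
```

```bash
python3 st.py; python3 - <<'E'
from h import *
import pickle
for n,(x,y) in(("side",(300,165)),("scene",(190,165))):
  f=grab_frame(n); pickle.dump(f,open(n+"10.pkl","wb"))
  cv2.imwrite(f"pics/{n}10c.png",cv2.resize(f["color"][y:y+60,x:x+80],None,fx=9,fy=9,interpolation=cv2.INTER_CUBIC))
E
```

```text
t 10.95 p [ 492.4 -182.6  172. ] yaw -13.1 turned rad 1.14 F [ 0.5 -0.7 -1. ] M [-0.036 -0.067  0.039] Ftool [-0.6  0.6  1. ] w 17.2 q7 -0.1 z [-0.012 -0.001 -1.   ]
```

View pics/side10c.png

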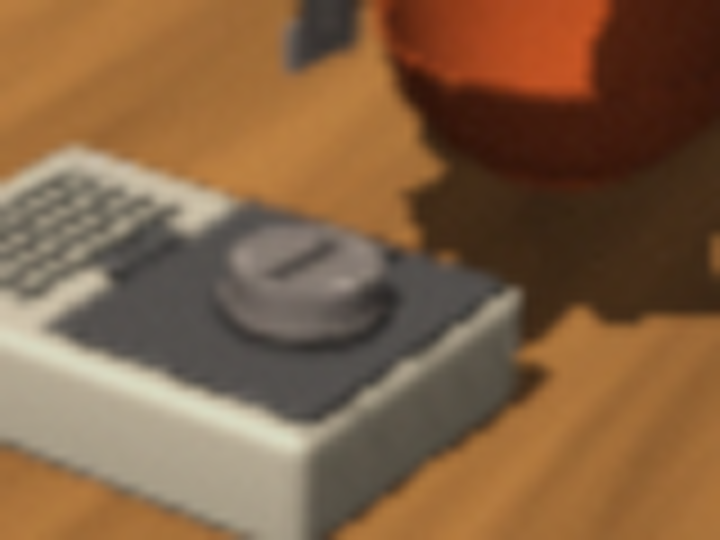

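View pics/scene10c.png

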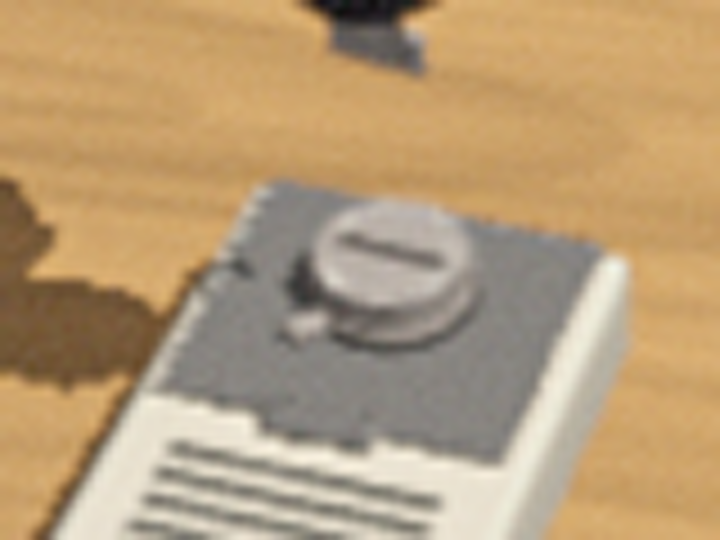

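```bash
python3 - <<'E'
from h import *
import pickle
s=pickle.load(open("scene10.pkl","rb"));s0=pickle.load(open("scene0.pkl","rb"));d=pickle.load(open("side10.pkl","rb"))
ang=lambda a,b:np.degrees(np.arctan2(*(b-a)[1::-1]))
def sc(f,k,x0,y0,a,b,l):
    P=lambda q,z:pt(f,x0+q[0]/k,y0+q[1]/k,z=z)
    a,b,l=P(a,.06),P(b,.06),P(l,.05) if l else None; c=(a+b)/2
    print("slot",ang(a,b),np.linalg.norm(b-a),"lug",(ang(c,l),np.linalg.norm((l-c)[:2])) if l is not None else "",c)
sc(s0,7.5,180,170,(436,150),(368,193),(388,262))
sc(s,9,190,165,(342,240),(445,262),(292,332))
sc(d,9,300,165,(270,278),(335,243),None)
plan((.504,.2285,.17),72,mm=38)
E
```

```text
slot -35.77983330346659 0.030745885899241106 lug (np.float64(4.169921666202147), np.float64(0.03424494335902412)) [ 0.4968982  -0.18356173  0.06      ]
slot 82.61313371431986 0.03140883853446621 lug (np.float64(-40.94761081730765), np.float64(0.03608233714843363)) [ 0.49701804 -0.18334646  0.06      ]
slot -101.42284084522491 0.029914541678697965 lug  [ 0.49292482 -0.18357621  0.06      ]
t 11.05 p [ 0.4965 -0.1836  0.1768] err mm(tool) [403.1 -86.1   4.7] rot [-0.004  0.004 -1.485] yaw_y -13.1 F [ 0.5  0.9 -0.6] M [ 0.   -0.03  0.01] w 0.0169 q [ 0.46  0.32 -0.28  1.94  0.12  0.9  -0.1 ]
[33.6, -7.2, 0.4, -0.0, 0.0, -0.124]
[34.2, -3.0, 0.4, -0.0, 0.0, -0.124]
[34.3, 1.3, 0.4, -0.0, 0.0, -0.124]
[33.9, 5.5, 0.4, -0.001, 0.0, -0.124]
[33.0, 9.7, 0.4, -0.0, 0.0, -0.124]
```

The slot turned ~62° and the lug ~45° (4° → -41°), so the head slipped ~0.3 rad, within the 0.1–0.8 band. Back to the cup.

Call:
{"fn": "play_rows", "kwargs": {
  "increments": [
    [35,-7,0,0,0,-0.13,255],
    [36,-3,0,0,0,-0.13,255],
    [36,1,0,0,0,-0.13,255],
    [36,6,0,0,0,-0.13,255],
    [35,10,0,0,0,-0.13,255]
  ]
}}

```text
clock: 11.55
tcp_pos: [0.4974, -0.0045, 0.1779]
orientation: [1.696, 2.637, -0.01]
contact_force: [1.2, 0.0, -1.4]
grip_width: 0.017
```

```bash
python3 -c "
from h import *
plan((.505,.2295,.18),72,mm=35)"
```

```text
t 11.55 p [ 0.4974 -0.0045  0.1779] err mm(tool) [209.7 104.   -4.3] rot [-0.006  0.008 -0.829] yaw_y 24.5 F [ 1.2  0.  -1.4] M [ 0.01 -0.04 -0.  ] w 0.017 q [ 0.29  0.29 -0.49  2.    0.18  0.89  0.14]
[30.0, 14.9, -0.6, -0.001, 0.001, -0.118]
[28.0, 18.3, -0.6, -0.001, 0.001, -0.118]
[25.7, 21.4, -0.5, -0.001, 0.001, -0.119]
[22.9, 24.3, -0.5, -0.001, 0.001, -0.118]
[19.9, 26.9, -0.4, -0.001, 0.001, -0.119]
```

Call:
{"fn": "play_rows", "kwargs": {
  "increments": [
    [30,15,-1,0,0.001,-0.12,255],
    [29,18,-1,0,0.001,-0.12,255],
    [26,21,-1,0,0.001,-0.12,255],
    [23,24,-1,0,0.001,-0.12,255],
    [20,27,-1,0,0.001,-0.12,255]
  ]
}}

```text
clock: 12.05
tcp_pos: [0.4968, 0.17, 0.1822]
orientation: [-0.808, -3.035, 0.011]
contact_force: [0.8, -0.6, -1.3]
grip_width: 0.0173
```

```bash
python3 -c "
from h import *
plan((.505,.2295,.14),72,mm=25)"
```

```text
t 12.05 p [0.4968 0.17   0.1822] err mm(tool) [22.5 56.  41.8] rot [-0.007  0.001 -0.206] yaw_y 60.2 F [ 0.8 -0.6 -1.3] M [0.02 0.03 0.07] w 0.0173 q [ 0.09  0.36 -0.67  1.92  0.28  0.95  0.35]
[7.5, 18.7, 13.9, -0.002, 0.0, -0.069]
[6.2, 19.1, 14.0, -0.002, 0.0, -0.069]
[4.9, 19.5, 14.0, -0.003, 0.001, -0.068]
```

Call:
{"fn": "play_rows", "kwargs": {
  "increments": [
    [8,19,10,-0.002,0,-0.07,255],
    [6,19,10,-0.002,0,-0.07,255],
    [5,18,10,-0.002,0,-0.06,255],
    [0,0,5,0,0,0,255],
    [0,0,0,0,0,0,255]
  ]
}}

```text
clock: 12.55
tcp_pos: [0.5022, 0.2364, 0.1467]
orientation: [-0.477, -3.105, -0.003]
contact_force: [0.1, -0.3, -1.5]
grip_width: 0.0172
```

```bash
python3 -c "
from h import *
plan((.505,.2295,.11),72,mm=15)
for n,(x,y) in (('side',(190,230)),('scene',(350,170))):
  f=grab_frame(n); cv2.imwrite('pics/%s11c.png'%n,cv2.resize(f['color'][y:y+80,x:x+100],None,fx=7,fy=7,interpolation=cv2.INTER_CUBIC))
"
```

```text
t 12.55 p [0.5022 0.2364 0.1467] err mm(tool) [-4.8 -5.8 36.6] rot [ 0.002 -0.001  0.009] yaw_y 72.5 F [ 0.1 -0.3 -1.5] M [-0.01  0.    0.01] w 0.0172 q [-0.01  0.47 -0.69  1.89  0.37  0.91  0.39]
[-1.6, -1.9, 12.2, 0.001, -0.0, 0.003]
[-1.6, -1.9, 12.2, 0.0, -0.0, 0.003]
[-1.6, -2.0, 12.2, 0.001, -0.001, 0.003]
```

View pics/side11c.png

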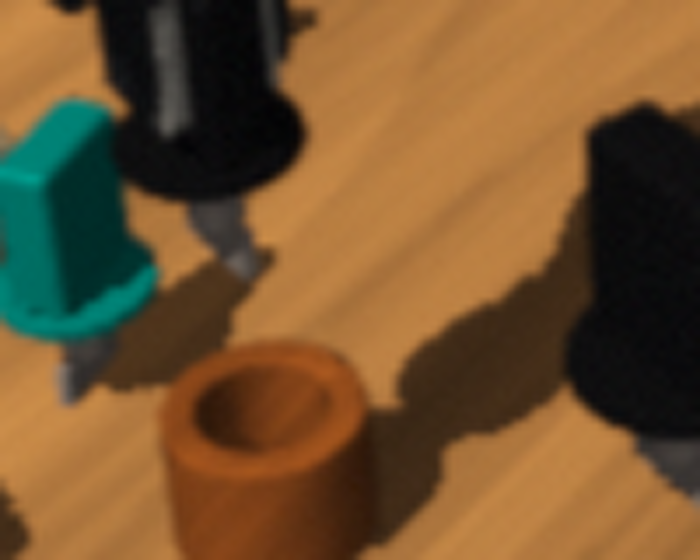

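View pics/scene11c.png

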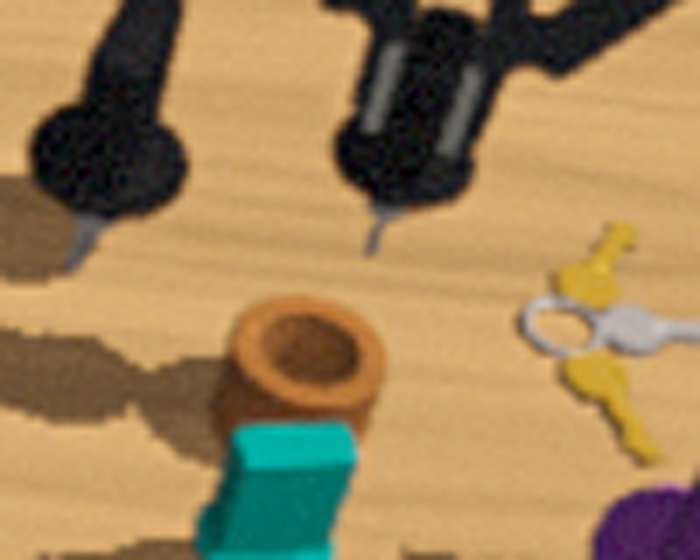

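Key upright and above the empty cup, but 6–7 mm off to one side. Aligning while descending to just above the rim.

Call:
{"fn": "play_rows", "kwargs": {
  "increments": [
    [-4,-5,10,0,0,0.005,255],
    [-1,-1,16,0,0,0,255],
    [0,0,12,0,0,0,255],
    [0,0,2,0,0,0,255]
  ]
}}

```text
clock: 13.05
tcp_pos: [0.5073, 0.2246, 0.1051]
orientation: [0.497, 3.099, 0.001]
contact_force: [0.0, -0.4, 0.0]
grip_width: 0.017
```

```bash
python3 -c "
from h import *
plan((.505,.2295,.10),72,mm=15)"
```

```text
t 13.05 p [0.5073 0.2246 0.1051] err mm(tool) [3.7 3.9 5.1] rot [ 0.001  0.003 -0.004] yaw_y 71.8 F [ 0.  -0.4  0. ] M [-0.03 -0.02 -0.05] w 0.017 q [-0.02  0.52 -0.66  1.92  0.42  0.84  0.35]
[3.7, 3.9, 5.1, 0.001, 0.003, -0.004]
```

Call:
{"fn": "play_rows", "kwargs": {
  "increments": [
    [3.7,3.9,2,0,0.003,0,255],
    [0,0,0,0,0,0,255]
  ]
}}

```text
clock: 13.25
tcp_pos: [0.5043, 0.2294, 0.1019]
orientation: [-0.498, -3.1, -0.001]
contact_force: [0.8, 0.9, -0.8]
grip_width: 0.0173
```

```bash
python3 -c "
from h import *
plan((.505,.2295,.10),72,mm=15)
for n,(x,y) in (('side',(190,230)),('scene',(350,170))):
  f=grab_frame(n); cv2.imwrite('pics/%s12c.png'%n,cv2.resize(f['color'][y:y+80,x:x+100],None,fx=7,fy=7,interpolation=cv2.INTER_CUBIC))
"
```

```text
t 13.25 p [0.5043 0.2294 0.1019] err mm(tool) [-0.7  0.3  1.9] rot [ 0.    -0.002 -0.004] yaw_y 71.7 F [ 0.8  0.9 -0.8] M [0.04 0.01 0.02] w 0.0173 q [-0.03  0.53 -0.66  1.92  0.42  0.83  0.34]
[-0.7, 0.3, 1.9, 0.0, -0.002, -0.004]
```

View pics/side12c.png

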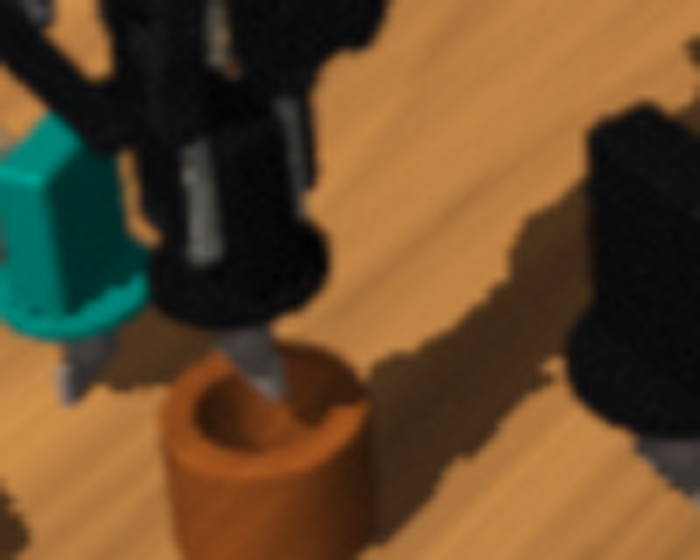

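View pics/scene12c.png

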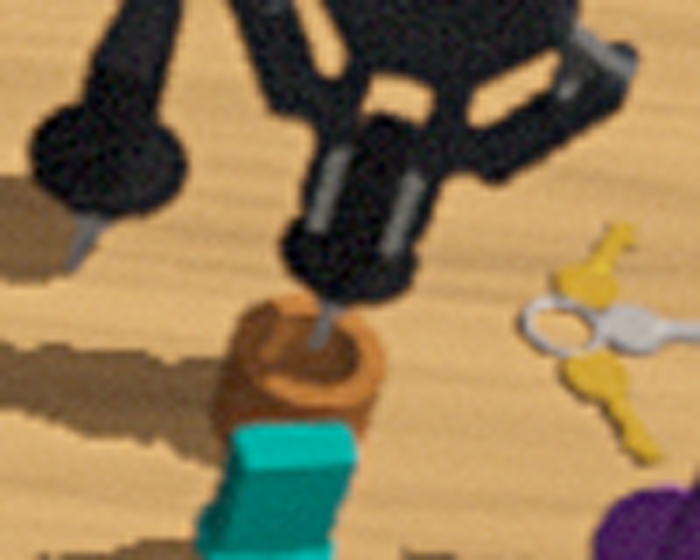

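The blade points into the cup's opening in both views. Going down in small steps.

Call:
{"fn": "play_rows", "kwargs": {
  "increments": [
    [-0.4,0.3,7,0,0,0,255],
    [0.5,0.5,8,0,0,0,255]
  ]
}}

```text
clock: 13.55
tcp_pos: [0.5063, 0.2306, 0.0882]
orientation: [0.499, 3.099, 0.004]
contact_force: [-0.7, 0.9, -0.8]
grip_width: 0.0169
```

```bash
python3 -c "
from h import *
plan((.505,.2295,.07),72,mm=8)"
```

```text
t 13.55 p [0.5063 0.2306 0.0882] err mm(tool) [ 1.  -1.5 18.2] rot [ 0.003  0.002 -0.005] yaw_y 71.7 F [-0.7  0.9 -0.8] M [ 0.04 -0.    0.02] w 0.0169 q [-0.04  0.54 -0.64  1.93  0.44  0.81  0.33]
[0.3, -0.5, 6.1, 0.001, 0.001, -0.002]
[0.3, -0.5, 6.0, 0.001, 0.001, -0.001]
[0.3, -0.5, 6.1, 0.001, 0.0, -0.002]
```

Call:
{"fn": "play_rows", "kwargs": {
  "increments": [
    [1,-1.5,7,0.001,0.001,0,255],
    [0.5,0,8,0,0,0,255],
    [0.3,0,6,0,0,0,255]
  ]
}}

```text
clock: 13.85
tcp_pos: [0.5038, 0.2297, 0.0649]
orientation: [0.499, 3.101, 0.002]
contact_force: [-0.3, -0.8, -0.5]
grip_width: 0.0174
```

```bash
python3 -c "
from h import *
plan((.505,.2295,.0575),72,mm=8)"
```

```text
t 13.85 p [0.5038 0.2297 0.0649] err mm(tool) [-1.2  0.2  7.4] rot [ 0.001  0.001 -0.005] yaw_y 71.7 F [-0.3 -0.8 -0.5] M [ 0.05  0.   -0.02] w 0.0174 q [-0.06  0.57 -0.62  1.95  0.47  0.77  0.3 ]
[-1.2, 0.2, 7.4, 0.001, 0.001, -0.005]
```

Inside the cup with no side force. Lowering until the flange touches the rim.

Call:
{"fn": "play_rows", "kwargs": {
  "increments": [
    [-1,0,4,0,0,0,255],
    [0,0,3.5,0,0,0,255],
    [0,0,1,0,0,0,255]
  ]
}}

```text
clock: 14.15
tcp_pos: [0.5044, 0.2291, 0.0568]
orientation: [0.499, 3.101, -0.002]
contact_force: [-6.1, -4.6, 21.3]
grip_width: 0.017
```

```bash
python3 -c "
from h import *
plan((.505,.2295,.0572),72,mm=8)"
```

```text
t 14.15 p [0.5044 0.2291 0.0568] err mm(tool) [-0.5  0.5 -0.4] rot [-0.001  0.001 -0.005] yaw_y 71.7 F [-6.1 -4.6 21.3] M [-0.93  1.37  0.05] w 0.017 q [-0.07  0.59 -0.61  1.95  0.49  0.76  0.29]
[-0.5, 0.5, -0.4, -0.001, 0.001, -0.005]
```

Flange is on the rim: z 0.0568 m against 0.0571 m at the grasp, with 21 N of contact. Easing and opening.

Call:
{"fn": "play_rows", "kwargs": {
  "increments": [
    [0,0,-0.5,0,0,0,255],
    [0,0,0,0,0,0,200],
    [0,0,0,0,0,0,100],
    [0,0,0,0,0,0,0],
    [0,0,0,0,0,0,0]
  ]
}}

```text
clock: 14.65
tcp_pos: [0.5052, 0.2296, 0.0577]
orientation: [0.499, 3.1, -0.0]
contact_force: [0.1, 0.4, -0.2]
grip_width: 0.0614
```

Call:
{"fn": "play_rows", "kwargs": {
  "increments": [
    [0,0,0,0,0,0,0],
    [0,0,-8,0,0,0,0],
    [0,0,-20,0,0,0,0],
    [0,0,-30,0,0,0,0],
    [0,0,-40,0,0,0,0]
  ]
}}

```text
clock: 15.15
tcp_pos: [0.5016, 0.2277, 0.1543]
orientation: [-0.496, -3.094, 0.01]
contact_force: [1.5, -0.3, 0.0]
grip_width: 0.085
```

Call:
{"fn": "play_rows", "kwargs": {
  "increments": [
    [0,0,-40,0,0,0,0],
    [-30,-30,-10,0,0,0,0],
    [-40,-30,0,0,0,0,0],
    [-40,-30,0,0,0,0,0],
    [0,0,0,0,0,0,0]
  ]
}}

```text
clock: 15.65
tcp_pos: [0.5836, 0.1087, 0.2173]
orientation: [0.486, 3.098, 0.001]
contact_force: [-0.1, -0.6, -0.5]
grip_width: 0.0852
```

```bash
python3 st.py; python3 - <<'E'
from h import *
import pickle
for n in("side","scene"):
  f=grab_frame(n); pickle.dump(f,open(n+"13.pkl","wb")); cv2.imwrite(f"pics/{n}13.png",f["color"])
E
```

```text
t 15.65 p [583.6 108.7 217.3] yaw 72.2 turned rad -0.349 F [-0.1 -0.6 -0.5] M [-0.041  0.019 -0.039] Ftool [-0.1 -0.6  0.5] w 85.2 q7 0.71 z [ 0.006 -0.    -1.   ]
```

View pics/side13.png

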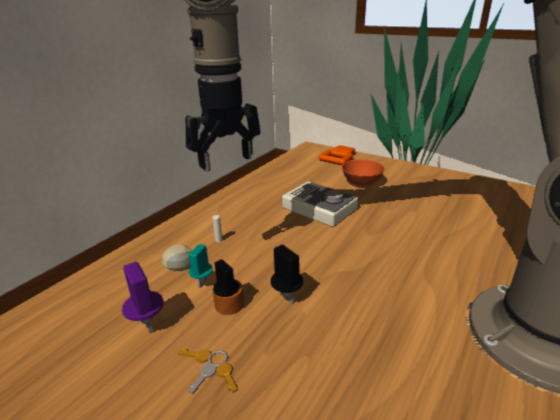

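View pics/scene13.png

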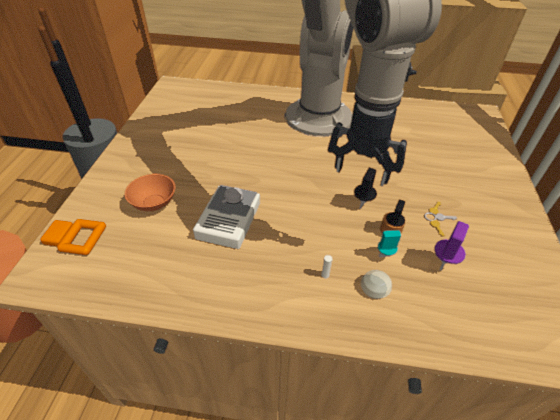

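Both views show the key standing in the cup (side (228,290), scene (396,215)) and the bystanders where they were. I'll do one numeric check, then hand in.

```bash
python3 - <<'E'
from h import *
import pickle
for n in("side","scene"):
    f=pickle.load(open(n+"13.pkl","rb"));g=pickle.load(open(n+"0.pkl","rb"))
    for q,l in((g,"before"),(f,"after")):
        P=cloud(q).reshape(-1,3); Q=P[(P[:,0]>.47)&(P[:,0]<.535)&(P[:,1]>.195)&(P[:,1]<.26)&(P[:,2]>.085)&(P[:,2]<.12)]
        print(n,l,np.median(Q,0).round(4),Q[:,2].max().round(4))
        for nm,(x,y,rr) in dict(balm=(.672,.07,.03),weight=(.69,.183,.05),bowl=(.51,-.408,.09)).items():
            W=P[(np.hypot(P[:,0]-x,P[:,1]-y)<rr)&(P[:,2]>.01)&(P[:,2]<.08)]; print("  ",nm,W.mean(0).round(4))
    d=cv2.absdiff(f["color"],g["color"]).max(2)
    x,y=((175,340) if n=="side" else (420,198)); print(n,"keys diff",(d[y:y+55,x:x+70]>40).sum())
r.hand_in()
E
```

```text
side before [0.5    0.2321 0.0953] 0.0981
   balm [0.6674 0.0745 0.0421]
   weight [0.6747 0.1965 0.0293]
   bowl [ 0.5119 -0.4138  0.0344]
side after [0.5012 0.2343 0.0955] 0.098
   balm [0.6672 0.0746 0.042 ]
   weight [0.6748 0.1966 0.0293]
   bowl [ 0.5119 -0.4138  0.0344]
side keys diff 0
scene before [0.5122 0.2247 0.0946] 0.0984
   balm [0.6768 0.0687 0.0449]
   weight [0.6973 0.1804 0.0296]
   bowl [ 0.4965 -0.4181  0.0321]
scene after [0.5123 0.2272 0.0945] 0.0974
   balm [0.6768 0.0689 0.0454]
   weight [0.6971 0.1804 0.0297]
   bowl [ 0.4967 -0.418   0.0321]
scene keys diff 0
the job is handed in; nothing more can be done
```

The battery hatch screw is tight, the key is back in its cup, and the job was handed in at about 15.8 s of the 54 s allowed.

- **Key and slot:** I took the smaller black key from the cup. The blade first landed on top of the screw head. It went in on the fourth press, once the position and the angle (about 2°) were corrected, and it reached the slot floor.
- **Tightening:** I turned it about 1.19 rad clockwise. The torque rose to about 0.38 N m and stayed there over the last 0.2 rad, so the clutch was slipping, and I stopped.
- **Slip check:** In the pictures the slot had turned about 62–65° and the collar lug about 45°. That puts the slip near 0.3 rad, inside the 0.1–0.8 range, and the torque readings gave the same estimate (0.2–0.4 rad). No check disagreed.
- **Key back:** The key stands in the cup at its starting height, within about 2.5 mm sideways of where it was. The gripper is open and clear of everything.
- **Bystanders:** The bowl, keys, lip balm and paperweight show no movement beyond measurement noise (0.5 mm).

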